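# Lock the test plates into their hold-down fixtures

## Task

Mount each test plate lying on the bench (two or three of them) in the fixture whose lip and knob have the colour of the plate's handle: hook one short edge under the fixture's lip, swing the near end down so that the plate lies flat, centred and square between lip and stops, then push that fixture's knob down and turn it clockwise a quarter turn to its end stop, so that its finger lies over the plate and the knob stays down. Leave the dropper bottle, the calibration weight and the friction sled where they stand.

Things in the scene. Friction and masses are not known exactly. Their poses are not given: they have to be found in the camera images.
- platemid_red (a point): test plate with the red handle (absent in some starts): aluminium, 90 (its x) x 64 (y) x 6 mm, the same either way round, 0.08-0.16 kg; on its middle an upright red grip bar 36 (x) x 12 (y) x 30 mm tall, to be pinched across its 12 mm. Point: middle of the whole, 18 mm above the underside; z up out of the plate
- bed_red (a point): fixture with the red lip, bolted down; base plate 156 x 76 x 12 mm. Point: centre of the bed, on its flat top; x points from knob to lip, z up. The plate lies between the wall under the lip (x = +47.5 mm) and two stops 7 mm high at x = -47.5 to -53.5 mm, y = 18 to 34 mm either side: 5 mm play. The knob's axis is at x = -82 mm, y = 0
- lip_red (a point): middle of the lower free edge of the red lip: 36 mm in x from the bed's centre, 12 mm above the bed. The lip is 72 mm wide (y), 5 mm thick, and overhangs the bed by 11.5 mm, up to the wall. A plate cannot slide in flat over the stops; it must go in tilted, near end up by about 10 degrees
- knobtop_red (a point): top centre of the fixture's round red knob, 32 mm across, grip part 24 mm high over a 22 mm collar 13 mm high; 51 mm above the bed when up. A spring (3 to 6 N) holds it up; it goes down 7 mm. It turns past about 0.45 rad only while pushed down over 6 mm; beyond about 0.8 rad a catch keeps it down 6 mm when let go
- finger_red (a point): tip of the flat steel finger at the foot of the red knob's collar, at its underside, 46 mm from the knob's axis; 10 mm wide, 4 mm thick. Its y axis points outward along the finger. Underside 13.6 mm above the bed with the knob up, about 7.6 mm locked
- knob_red (a joint): turn of the red knob, rad: 0 = finger sideways (to the fixture's +y, left), grows clockwise seen from above, 1.57 = end stop, finger over the bed towards the lip
- plunger_red (a joint): how far the red knob is down, m: 0 = up, 0.0072 = fully pressed, about 0.006 when locked
- platemid_blue (a point): test plate with the blue handle (absent in some starts): aluminium, 90 (its x) x 64 (y) x 6 mm, the same either way round, 0.08-0.16 kg; on its middle an upright blue grip bar 36 (x) x 12 (y) x 30 mm tall, to be pinched across its 12 mm. Point: middle of the whole, 18 mm above the underside; z up out of the plate
- bed_blue (a point): fixture with the blue lip, bolted down; base plate 156 x 76 x 12 mm. Point: centre of the bed, on its flat top; x points from knob to lip, z up. The plate lies between the wall under the lip (x = +47.5 mm) and two stops 7 mm high at x = -47.5 to -53.5 mm, y = 18 to 34 mm either side: 5 mm play. The knob's axis is at x = -82 mm, y = 0
- lip_blue (a point): middle of the lower free edge of the blue lip: 36 mm in x from the bed's centre, 12 mm above the bed. The lip is 72 mm wide (y), 5 mm thick, and overhangs the bed by 11.5 mm, up to the wall. A plate cannot slide in flat over the stops; it must go in tilted, near end up by about 10 degrees
- knobtop_blue (a point): top centre of the fixture's round blue knob, 32 mm across, grip part 24 mm high over a 22 mm collar 13 mm high; 51 mm above the bed when up. A spring (3 to 6 N) holds it up; it goes down 7 mm. It turns past about 0.45 rad only while pushed down over 6 mm; beyond about 0.8 rad a catch keeps it down 6 mm when let go
- finger_blue (a point): tip of the flat steel finger at the foot of the blue knob's collar, at its underside, 46 mm from the knob's axis; 10 mm wide, 4 mm thick. Its y axis points outward along the finger. Underside 13.6 mm above the bed with the knob up, about 7.6 mm locked
- knob_blue (a joint): turn of the blue knob, rad: 0 = finger sideways (to the fixture's +y, left), grows clockwise seen from above, 1.57 = end stop, finger over the bed towards the lip
- plunger_blue (a joint): how far the blue knob is down, m: 0 = up, 0.0072 = fully pressed, about 0.006 when locked
- platemid_yellow (a point): test plate with the yellow handle (absent in some starts): aluminium, 90 (its x) x 64 (y) x 6 mm, the same either way round, 0.08-0.16 kg; on its middle an upright yellow grip bar 36 (x) x 12 (y) x 30 mm tall, to be pinched across its 12 mm. Point: middle of the whole, 18 mm above the underside; z up out of the plate
- bed_yellow (a point): fixture with the yellow lip, bolted down; base plate 156 x 76 x 12 mm. Point: centre of the bed, on its flat top; x points from knob to lip, z up. The plate lies between the wall under the lip (x = +47.5 mm) and two stops 7 mm high at x = -47.5 to -53.5 mm, y = 18 to 34 mm either side: 5 mm play. The knob's axis is at x = -82 mm, y = 0
- lip_yellow (a point): middle of the lower free edge of the yellow lip: 36 mm in x from the bed's centre, 12 mm above the bed. The lip is 72 mm wide (y), 5 mm thick, and overhangs the bed by 11.5 mm, up to the wall. A plate cannot slide in flat over the stops; it must go in tilted, near end up by about 10 degrees
- knobtop_yellow (a point): top centre of the fixture's round yellow knob, 32 mm across, grip part 24 mm high over a 22 mm collar 13 mm high; 51 mm above the bed when up. A spring (3 to 6 N) holds it up; it goes down 7 mm. It turns past about 0.45 rad only while pushed down over 6 mm; beyond about 0.8 rad a catch keeps it down 6 mm when let go
- finger_yellow (a point): tip of the flat steel finger at the foot of the yellow knob's collar, at its underside, 46 mm from the knob's axis; 10 mm wide, 4 mm thick. Its y axis points outward along the finger. Underside 13.6 mm above the bed with the knob up, about 7.6 mm locked
- knob_yellow (a joint): turn of the yellow knob, rad: 0 = finger sideways (to the fixture's +y, left), grows clockwise seen from above, 1.57 = end stop, finger over the bed towards the lip
- plunger_yellow (a joint): how far the yellow knob is down, m: 0 = up, 0.0072 = fully pressed, about 0.006 when locked
- dropper_mid (a point): brown dropper bottle, 33 mm across, 102 mm tall, standing; point 50 mm up; not to be disturbed
- weight_mid (a point): silver calibration weight, 43 mm across, 60 mm tall, standing; point 30 mm up; not to be disturbed
- sled_mid (a point): flat friction sled 63 x 79 x 24 mm with a small knob on top; point 12 mm up; not to be disturbed

How it is judged:
At the end, for the whole second after the job is handed in: Every plate present lies in its colour's fixture: within 6 mm lengthways and 9 mm sideways of the bed's centre, flat on the bed (2.5 mm, 0.04 rad), square within 0.08 rad, the knob locked down (finger underside 8 mm or more below the plate's middle) with its finger along the plate within 0.35 rad (x of platemid_red in the frame of bed_red between -0.006 and 0.006 m and y of platemid_red in the frame of bed_red between -0.009 and 0.009 m and z of platemid_red in the frame of bed_red between 0.0155 and 0.0205 m and angle between each of platemid_red, platemid_blue, platemid_yellow's own z axis and vertical below 0.04 rad and angle between the x axis of platemid_red and the x axis of bed_red, either way round below 0.08 rad and angle between the y axis of finger_red and the x axis of platemid_red, either way round below 0.35 rad and z of finger_red in the frame of platemid_red below -0.008 m and x of platemid_blue in the frame of bed_blue between -0.006 and 0.006 m and y of platemid_blue in the frame of bed_blue between -0.009 and 0.009 m and z of platemid_blue in the frame of bed_blue between 0.0155 and 0.0205 m and angle between the x axis of platemid_blue and the x axis of bed_blue, either way round below 0.08 rad and angle between the y axis of finger_blue and the x axis of platemid_blue, either way round below 0.35 rad and z of finger_blue in the frame of platemid_blue below -0.008 m and x of platemid_yellow in the frame of bed_yellow between -0.006 and 0.006 m and y of platemid_yellow in the frame of bed_yellow between -0.009 and 0.009 m and z of platemid_yellow in the frame of bed_yellow between 0.0155 and 0.0205 m and angle between the x axis of platemid_yellow and the x axis of bed_yellow, either way round below 0.08 rad and angle between the y axis of finger_yellow and the x axis of platemid_yellow, either way round below 0.35 rad and z of finger_yellow in the frame of platemid_yellow below -0.008 m); the robot touches nothing.
It fails at once if the dropper bottle is moved more than 30 mm (distance of dropper_mid from where it was at the start of the episode above 0.03 m).
It fails at once if the calibration weight is moved more than 30 mm (distance of weight_mid from where it was at the start of the episode above 0.03 m).
It fails at once if the friction sled is moved more than 30 mm (distance of sled_mid from where it was at the start of the episode above 0.03 m).
Of plate_red, plate_blue, plate_yellow only 2 to 3 are there at a start; the rules pass over those that are not, and their reading is None.
At some moment in a run one of plate_red, plate_blue, plate_yellow may be knocked a few centimetres aside while the robot is not near it.
Once in a run the grip may slacken for a moment while it holds something.
It also fails if it takes over 210 s, if anything falls off the work surface, if the arm or the gripper's body presses on something with over 40 N, if the wrist force passes 120 N, or if a joint passes its speed limit or range.

## Robot

A 6-joint arm with a two-finger parallel gripper is mounted at the origin on a cart in front of the work surface, level with it; the furniture and walls round the work are solid. World frame = base frame: x ahead of the robot, y to its left, z up, the work surface at z = 0. Lengths are in m, angles in rad, forces in N, time in s.
With the tool pointing down it reaches from about 0.35 to 0.975 m from the base axis. Payload 4.9 kg.
Tool frame: the origin (TCP) lies between the finger pads; the fingertips stand 22 mm ahead of it and the grasp point (between the pads) lies 3 mm ahead of it; z points along the fingers, y is the line along which they close (so a half turn about z gives the same grasp; the last joint's range is limited). The gripper opens to 85 mm and grips with 20 to 120 N. Pads are 22 mm wide; open, the fingers measure 114 mm over their backs; the gripper's body (76 mm by 85 mm) begins 54 mm behind the grasp point. The pads swing forward as they close: fully open they stand 13 mm farther back than shut.
Start: joints at [-1.293, 0.053, 1.613, -0, 1.476, -0.119], TCP at [0.242, -0.576, 0.253] pointing down, gripper open.
Joint ranges: [-3.01, 3.01], [-1.01, 2.22], [0.06, 2.58], [-1.02, 4.17], [0.09, 2.62], [-3.14, 3.14]. Speed limits (rad/s): [2.57, 2.57, 3.14, 3.14, 3.14, 3.14].

## Interface

Orientations are given as a unit quaternion [w, x, y, z].
In Python, from plant import state, grab_frame, get_calibration, job_done, recognise, regions_of gives the robot as it stands.
- The arm moves only by the tool apply_moves, never from a script. Its argument "targets" is a list of rows, each an object with "translation": the shift along the tool's x, y, z normalised to -1 to 1, where 1 is 100 mm, a list of three; "twist": the turn about the tool's z normalised to -1 to 1, where 1 is 0.1 rad; "hand": the opening, from 0 (shut) to 1 (fully open). A call has 1 to 8 rows; each row shifts and turns the commanded pose from where the row before left it, along the tool's axes as they then stand; what a row does not reach is not made up. A row lasts 1/10 s, in which the tool goes at most 50 mm and 8.59 degrees, less where a joint would pass 70% of its speed; a pose out of reach is approached as far as the arm can. A call with a number of a shift or a turn outside -1 to 1 is refused whole. A call with a gripper value outside its range is refused whole. The fingers move at their own pace and stop on an object; the grip force is fixed at half the most. Time passes only in rows, so rows that do not move let the fingers close. It gives the time, the measured TCP pose, the force, the opening and the grip force at its end, in the units of the state.
- state(): the state, without advancing time (a new reading comes with each control period).
- grab_frame(name): name is "scene" or "top"; returns the picture (400x640x3 uint8, red, green, blue); there is no depth.
- get_calibration(name): a dict with "camera_matrix" (3x3 intrinsics, pixels), "pose" (4x4, takes a point from camera to world coordinates). Camera axes: x right, y up, looking along -z (the intrinsics and any distortion apply to the point x, -y, -z); pixel columns grow to the right and rows downward; lengths in m; the calibration is good to about 2 mm. A picture is of the moment at which its call begins. get_calibration takes no time and is no camera call.
- job_done(): hands the job in; it is judged then, once.
Trained networks look in the newest picture that a camera, given by its name, has taken for a name from the list of things; names that differ only in an ending like _2 or _b are one class to them, and where a whole thing is asked for, a point or a joint stands for the part that bears it (a point fixed in the world has none). Each returns a list of dicts, best first, with "score" (0 to 1); they miss things now and then, are a little off and sometimes report something else, mostly with a low value. They report only what shows in the picture. A call takes as long as a camera call.
- recognise(camera, query): "point" ([x, y, z] in m, in world coordinates, good to about 4 mm: the middle of the surface that is visible of it).
- regions_of(camera, query): "pixels" (400x640 bool, what is visible of it).
The state is a dict: "time": time; "joint_pos": joint angles; "joint_vel": joint speeds; "joint_efforts": joint torques, N m; "tool_pos": TCP position; "tool_rot": TCP orientation; "contact_force": force on the tool from outside, world axes, zero at the start; "ft_torque": the same for the moment, N m; "gripper_width": opening from 0.0 (shut) to 1.0 (fully open); "grasp_force": force on a finger pad.
Only numpy, scipy, OpenCV 4.12 (cv2) and the standard library are available. Lean on these libraries where they do the work, as an engineer would, in place of code of your own. Each camera call takes 0.05 s, during which the arm holds its last target. There are 200 camera calls.

## Working session

There is one attempt and no reset: what is moved stays moved. The work goes in short steps, Python scripts to look and compute and a tool call to move; the robot and the scene stay as the last step left them, time stands still between calls to the robot, and variables do not carry over. Pictures are saved under pics/ and viewed, at most 14 in all, crops included, and the job is handed in when it is done.

Besides the shell and the picture viewer there is one more tool, called after "Request:" by a JSON object that holds its "method" and its "body". apply_moves: Moves the arm, as the interface text tells. Its arguments: {"type":"object","properties":{"targets":{"type":"array"}},"required":["targets"]}

```bash
ls; mkdir -p pics; python3 - <<'E'
from plant import *
import cv2,numpy as np
s=state();print({k:np.round(v,3).tolist() for k,v in s.items()})
for c in ("scene","top"):
    f=grab_frame(c);cv2.imwrite(f"pics/{c}0.png",f[:,:,::-1])
    k=get_calibration(c);print(c,np.round(k["camera_matrix"],1).tolist(),np.round(k["pose"],3).tolist(),[x for x in k])
    for n in ["platemid","bed","lip","knobtop","finger"]:
        for col in ("red","blue","yellow"):
            q=n+"_"+col
            try:
                r=recognise(c,q);print(c,q,[(np.round(d["point"],3).tolist(),round(d["score"],2)) for d in r[:2]])
            except Exception as e: print(q,e)
E
```

```text
pics
{'time': 0.0, 'joint_pos': [-1.293, 0.053, 1.614, 0.0, 1.476, -0.119], 'joint_vel': [0.0, -0.001, 0.0, 0.001, -0.002, -0.001], 'joint_efforts': [-0.0, -39.368, -37.017, -0.0, 0.007, -0.0], 'tool_pos': [0.241, -0.576, 0.252], 'tool_rot': [-0.001, 0.98, 0.197, -0.0], 'contact_force': [0.046, -0.57, -0.23], 'ft_torque': [0.028, 0.005, -0.006], 'grasp_force': 0.0, 'gripper_width': 0.997}
scene [[401.3, 0.0, 324.2], [0.0, 401.3, 199.1], [0.0, 0.0, 1.0]] [[0.903, 0.17, -0.395, 0.115], [-0.43, 0.368, -0.824, -1.178], [0.005, 0.914, 0.406, 0.517], [0.0, 0.0, 0.0, 1.0]] ['camera_matrix', 'pose']
scene platemid_red [([0.435, -0.147, 0.007], 0.73)]
scene platemid_blue [([0.548, -0.084, 0.004], 0.85)]
scene platemid_yellow [([0.433, -0.437, 0.055], 0.24)]
scene bed_red [([0.497, -0.233, 0.012], 0.6)]
scene bed_blue [([0.496, -0.328, 0.01], 0.73), ([0.44, -0.331, 0.052], 0.58)]
scene bed_yellow [([0.479, -0.439, 0.013], 0.91), ([0.449, -0.036, 0.004], 0.17)]
scene lip_red [([0.502, -0.231, 0.01], 0.97)]
scene lip_blue [([0.5, -0.332, 0.009], 0.93)]
scene lip_yellow [([0.481, -0.438, 0.012], 
[... 987 characters left out ...]
 bed_yellow [([0.486, -0.428, 0.011], 0.75), ([0.45, -0.556, 0.013], 0.45)]
top lip_red [([0.5, -0.218, 0.012], 0.58)]
top lip_blue [([0.499, -0.325, 0.011], 0.77), ([0.451, -0.557, 0.015], 0.62)]
top lip_yellow [([0.491, -0.427, 0.016], 0.67), ([0.437, -0.216, 0.063], 0.23)]
top knobtop_red [([0.438, -0.217, 0.065], 0.71), ([0.436, -0.424, 0.058], 0.3)]
top knobtop_blue [([0.446, -0.319, 0.062], 0.53), ([0.594, -0.568, 0.061], 0.17)]
top knobtop_yellow [([0.434, -0.42, 0.063], 0.73)]
top finger_red [([0.439, -0.218, 0.066], 0.52), ([0.452, -0.134, 0.005], 0.19)]
top finger_blue [([0.444, -0.315, 0.062], 0.63), ([0.433, -0.422, 0.063], 0.47)]
top finger_yellow [([0.44, -0.424, 0.063], 0.71)]
```

View pics/top0.png

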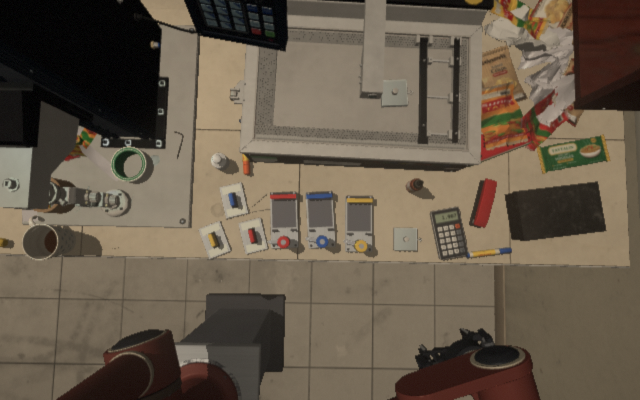

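View pics/scene0.png

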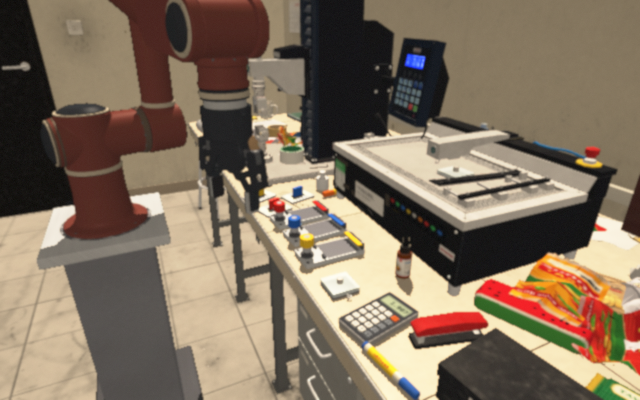

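The top view shows the plates blue at (233,200), red at (253,235) and yellow at (213,240). The fixtures are red (285,222), blue (320,222) and yellow (359,224), with the weight at (218,160), dropper at (415,185) and sled at (405,238). Next I'll fit exact poses.

```bash
cat > h.py <<'E'
from plant import *
import cv2,numpy as np
from scipy.optimize import minimize
K={c:get_calibration(c) for c in("top","scene")}
def proj(P,c="top"):
    k=K[c];T=np.linalg.inv(k["pose"]);q=np.atleast_2d(P)@T[:3,:3].T+T[:3,3]
    q=q*[1,-1,-1];u=q@np.array(k["camera_matrix"]).T;return u[:,:2]/u[:,2:]
def unproj(uv,z,c="top"):
    k=K[c];d=np.linalg.inv(k["camera_matrix"])@[uv[0],uv[1],1];d=k["pose"][:3,:3]@(d*[1,-1,-1]);o=k["pose"][:3,3]
    return (o+d*(z-o[2])/d[2])[:2]
def colmask(f,col):
    h,s,v=[a.astype(int) for a in cv2.split(cv2.cvtColor(f,cv2.COLOR_RGB2HSV))]
    b=(s>110)&(v>60)
    if col=="red": return b&((h<8)|(h>172))
    if col=="blue": return b&(h>100)&(h<125)
    return b&(h>15)&(h<32)&(v>110)
S=8
def box(x,y,yaw,lx,ly,z0,z1,dx=0):
    c,s=np.cos(yaw),np.sin(yaw);R=np.array([[c,-s],[s,c]])
    p=np.array([[a,b] for a in(dx-lx/2,dx+lx/2) for b in(-ly/2,ly/2)])@R.T+[x,y]
    return np.vstack([np.c_[p,np.full(4,z)] for z in(z0,z1)])
def cyl(x,y,r,z0,z1):
    a=np.linspace(0,2*np.pi,24);p=np.c_[x+r*np.cos(a),y+r*np.sin(a)]
    return np.vstack([np.c_[p,np.full(24,z)] for z in(z0,z1)])
def render(pts,o,sz,c="top"):
    im=np.zeros((sz*S,sz*S),np.uint8)
    for P in pts:
        u=(proj(P,c)-o+.5)*S-.5
        cv2.fillConvexPoly(im,cv2.convexHull(np.round(u*16).astype(np.int32)),255,shift=4)
    return cv2.resize(im,(sz,sz),interpolation=cv2.INTER_AREA)/255.
def fit(mask,model,p0,sz=60,c="top",steps=(.006,.006,.15)):
    o=np.round(proj(np.r_[p0[:2],.02],c)[0]).astype(int)-sz//2
    m=mask[o[1]:o[1]+sz,o[0]:o[0]+sz].astype(float)
    g=lambda a:cv2.GaussianBlur(a,(0,0),1.0)
    m=g(m);f=lambda p:((g(render(model(p),o,sz,c))-m)**2).sum()
    n=len(p0);sim=np.array([p0]+[np.array(p0)+np.eye(n)[i]*steps[i] for i in range(n)])
    r=minimize(f,p0,method="Nelder-Mead",options=dict(initial_simplex=sim,xatol=1e-4,fatol=1e-3,maxiter=300))
    return r.x,r.fun,m.sum()
handle=lambda zb:(lambda p:[box(*p,.036,.012,zb+.006,zb+.036)])
plate=lambda zb:(lambda p:[box(*p,.09,.064,zb,zb+.006),box(*p,.036,.012,zb+.006,zb+.036)])
knob=lambda zt:(lambda p:[cyl(p[0],p[1],.016,zt-.024,zt)])
E
cat > m.py <<'E'
from h import *
f=grab_frame("top")
for col,p0,k0,l0 in (("red",(.45,-.134),(.438,-.217),(.54,-.216)),("blue",(.548,-.08),(.445,-.318),(.54,-.32)),("yellow",(.437,-.03),(.434,-.42),(.53,-.425))):
    M=colmask(f,col)
    def near(p,r,z):
        u=proj(np.r_[p,z])[0];yy,xx=np.mgrid[:400,:640];return M&(np.hypot(xx-u[0],yy-u[1])<r)
    best=min((fit(near(p0,14,.02),handle(0),[*p0,a]) for a in (-.8,0,.8,1.5)),key=lambda r:r[1])
    print(col,"handle",np.round(best[0],4),np.round(best[1:],2))
    rg=regions_of("top","platemid_"+col)
    if rg:
        m=rg[0]["pixels"];b2=min((fit(m,plate(0),[*best[0][:2],best[0][2]+a]) for a in(0,.3,-.3)),key=lambda r:r[1]);print("  plate",np.round(b2[0],4),np.round(b2[1:],2))
    r=fit(near(k0,11,.05),knob(.063),list(k0),steps=(.006,.006));print("  knob",np.round(r[0],4),np.round(r[1:],2))
    m=near(l0,18,.027)&(np.arange(400)[:,None]<proj(np.r_[k0,.05])[0][1]-14)
    u=np.argwhere(m)[:,::-1];print("  lip",len(u),np.round(unproj(u.mean(0),.029),4),u.min(0),u.max(0),cv2.minAreaRect(u.astype(np.float32)))
big=cv2.resize(f[140:270,190:390],None,fx=4,fy=4,interpolation=cv2.INTER_CUBIC)
cv2.imwrite("pics/crop1.png",big[:,:,::-1])
E
python3 m.py
```

```text
red handle [ 0.4526 -0.1328  0.2811] [ 1.81 70.  ]
  plate [ 0.4533 -0.1334  0.271 ] [ 14.6 694. ]
  knob [ 0.4379 -0.2218] [13.52 97.  ]
  lip 126 [ 0.5625 -0.216 ] [270 194] [295 198] ((282.5, 196.0), (4.0, 25.0), 90.0)
blue handle [ 0.5512 -0.0737  0.5138] [30.64 27.  ]
  plate [ 0.5505 -0.0763  0.2537] [  4.85 726.  ]
  knob [ 0.4413 -0.3247] [30.09 57.  ]
  lip 81 [ 0.5658 -0.3159] [307 194] [331 197] ((319.0, 195.5), (3.0, 24.0), 90.0)
yellow handle [ 0.4385 -0.0235  0.3994] [19.21 51.  ]
  plate [ 0.439  -0.0282  0.4142] [  3.94 804.  ]
  knob [ 0.432 -0.428] [ 12.94 105.  ]
  lip 127 [ 0.5563 -0.4267] [347 198] [372 202] ((359.5, 200.0), (4.0, 25.0), 90.0)
```

View pics/crop1.png

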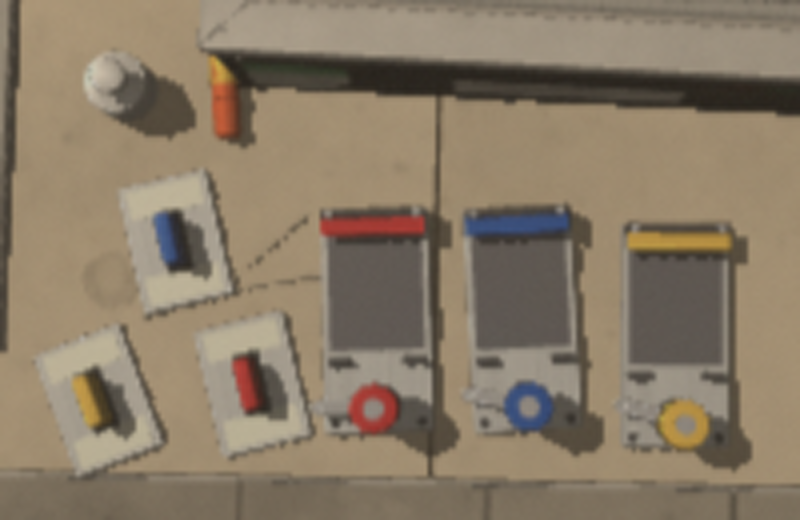

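```bash
cat > fx.py <<'E'
from h import *
f=grab_frame("top")
def fixm(p):
    x,y,a=p;kx,ky=x-.082*np.cos(a),y-.082*np.sin(a)
    return [cyl(kx,ky,.016,.039,.063),box(x,y,a,.0115,.072,.024,.029,dx=.04175)]
for col,b0 in (("red",(.52,-.218)),("blue",(.523,-.318)),("yellow",(.514,-.425))):
    M=colmask(f,col);h,s,v=cv2.split(cv2.cvtColor(f,cv2.COLOR_RGB2HSV))
    if col=="blue": M=(h>95)&(h<130)&(s>60)
    yy,xx=np.mgrid[:400,:640]
    out=np.zeros((400,640),np.uint8)
    for dx,r in((-.082,11),(.042,15)):
        u=proj([b0[0]+dx,b0[1],.05 if dx<0 else .027])[0]
        m=(M&(np.hypot(xx-u[0],(yy-u[1])*(1 if dx<0 else 2))<r)).astype(np.uint8)
        pts=np.argwhere(m)[:,::-1].astype(np.int32);cv2.fillConvexPoly(out,cv2.convexHull(pts),1)
    r=min((fit(out,fixm,[*b0,a],sz=80,steps=(.005,.005,.05)) for a in(-.05,.05)),key=lambda r:r[1])
    x,y,a=r[0];print(col,"bed",np.round(r[0],4),np.round(r[1:],1),"knob",np.round([x-.082*np.cos(a),y-.082*np.sin(a)],4))
    u=proj([x-.082*np.cos(a),y-.082*np.sin(a),.063])[0];print("   knobtop px in crop",np.round((u-[190,140]+.5)*4))
print([(n,np.round(recognise("top",n)[0]["point"],3).tolist()) for n in("dropper_mid","weight_mid","sled_mid")])
E
python3 fx.py
```

```text
red bed [ 0.5207 -0.2177  0.047 ] [  2.7 253. ] knob [ 0.4388 -0.2216]
   knobtop px in crop [373. 409.]
blue bed [ 0.524  -0.3178  0.0755] [  3.6 245. ] knob [ 0.4423 -0.324 ]
   knobtop px in crop [529. 407.]
yellow bed [ 0.5144 -0.427   0.0093] [  2.3 259.2] knob [ 0.4324 -0.4278]
   knobtop px in crop [686. 425.]
[('dropper_mid', [0.451, -0.136, 0.005]), ('weight_mid', [0.651, -0.041, 0.042]), ('sled_mid', [0.449, -0.554, 0.016])]
```

```bash
cat > g.py <<'E'
import sys;from plant import *;import numpy as np
# g.py x y z psi : twist needed, then tool shift (units of 100mm) in twisted frame
s=state();w,a,b,c=s["tool_rot"];psi=2*np.arctan2(b,a);p=np.array(s["tool_pos"])
print("t",round(s["time"],2),"pos",np.round(p,4),"psi",round((psi+np.pi/2)%np.pi-np.pi/2,4),"q6",round(s["joint_pos"][5],3),"w",round(s["gripper_width"],3),"F",np.round(s["contact_force"],1),"g",round(s["grasp_force"],1))
v=list(map(float,sys.argv[1:]))
while v:
    x,y,z,t=v[:4];v=v[4:];tw=psi-t;tw=(tw+np.pi/2)%np.pi-np.pi/2;pp=psi-tw;d=np.array([x,y,z])-p
    print("twist",round(tw*10,2),"shift",np.round([10*(d[0]*np.cos(pp)+d[1]*np.sin(pp)),10*(d[0]*np.sin(pp)-d[1]*np.cos(pp)),-10*d[2]],3));p=np.array([x,y,z]);psi=pp
E
python3 g.py .453 -.133 .10 .275 .453 -.133 .032 .275
```

```text
t 2.0 pos [ 0.2415 -0.5764  0.2533] psi 0.3968 q6 -0.119 w 0.999 F [-0.4 -0.   0.3] g 0.0
twist 1.22 shift [ 3.239 -3.693  1.533]
twist 0.0 shift [0.   0.   0.68]
```

Request:
{"method": "apply_moves", "body": {"targets": [{"translation":[0,0,0],"twist":1,"hand":0.7},{"translation":[0,0,0],"twist":0.22,"hand":0.7},{"translation":[0.27,-0.308,0.06],"twist":0,"hand":0.7},{"translation":[0.27,-0.308,0.06],"twist":0,"hand":0.7},{"translation":[0.27,-0.308,0.06],"twist":0,"hand":0.7},{"translation":[0.27,-0.308,0.06],"twist":0,"hand":0.7},{"translation":[0.27,-0.308,0.06],"twist":0,"hand":0.7},{"translation":[0.27,-0.308,0.06],"twist":0,"hand":0.7}]}}

```text
time: 2.8
tool_pos: [0.3478, -0.3531, 0.2173]
tool_rot: [0.0, 0.991, 0.137, 0.0]
contact_force: [0.3, -0.6, 0.6]
gripper_width: 0.699
grasp_force: 0.0
```

Request:
{"method": "apply_moves", "body": {"targets": [{"translation":[0.27,-0.308,0.1],"twist":0,"hand":0.7},{"translation":[0.27,-0.308,0.1],"twist":0,"hand":0.7},{"translation":[0.27,-0.308,0.1],"twist":0,"hand":0.7},{"translation":[0.27,-0.308,0.1],"twist":0,"hand":0.7},{"translation":[0.27,-0.308,0.1],"twist":0,"hand":0.7},{"translation":[0.27,-0.308,0.1],"twist":0,"hand":0.7},{"translation":[0,0,0],"twist":0,"hand":0.7},{"translation":[0,0,0],"twist":0,"hand":0.7}]}}

```text
time: 3.6
tool_pos: [0.4532, -0.1321, 0.1571]
tool_rot: [0.0, 0.99, 0.139, -0.0]
contact_force: [0.4, 0.1, 0.0]
gripper_width: 0.699
grasp_force: 0.0
```

```bash
python3 g.py .453 -.133 .10 .275 .453 -.133 .032 .275
```

```text
t 3.6 pos [ 0.4532 -0.1321  0.1571] psi 0.278 q6 0.852 w 0.699 F [0.4 0.1 0. ] g 0.0
twist 0.03 shift [-0.004  0.009  0.571]
twist 0.0 shift [0.   0.   0.68]
```

Request:
{"method": "apply_moves", "body": {"targets": [{"translation":[0,0.01,0.4],"twist":0,"hand":0.7},{"translation":[0,0,0.4],"twist":0,"hand":0.7},{"translation":[0,0,0.3],"twist":0,"hand":0.7},{"translation":[0,0,0.15],"twist":0,"hand":0.7},{"translation":[0,0,0],"twist":0,"hand":0},{"translation":[0,0,0],"twist":0,"hand":0},{"translation":[0,0,0],"twist":0,"hand":0},{"translation":[0,0,0],"twist":0,"hand":0}]}}

```text
time: 4.4
tool_pos: [0.4549, -0.1348, 0.0344]
tool_rot: [0.001, 0.991, 0.137, 0.002]
contact_force: [0.4, -2.1, 3.4]
gripper_width: 0.128
grasp_force: 61.3
```

```bash
python3 g.py
```

```text
t 4.4 pos [ 0.4549 -0.1348  0.0344] psi 0.2745 q6 0.851 w 0.128 F [ 0.4 -2.1  3.4] g 61.3
```

Request:
{"method": "apply_moves", "body": {"targets": [{"translation":[0,0,-0.2],"twist":0,"hand":0},{"translation":[0,0,-0.4],"twist":0,"hand":0},{"translation":[0,0,-0.4],"twist":0,"hand":0},{"translation":[0,0,-0.2],"twist":0.8,"hand":0},{"translation":[0,0,0],"twist":0.8,"hand":0},{"translation":[0,0,0],"twist":0.68,"hand":0},{"translation":[0,0,0],"twist":0,"hand":0}]}}

```text
time: 5.1
tool_pos: [0.4535, -0.1338, 0.1531]
tool_rot: [0.0, 1.0, 0.024, 0.001]
contact_force: [-0.3, -0.2, -1.3]
gripper_width: 0.128
grasp_force: 60.4
```

```bash
python3 g.py .5067 -.2184 .1 .047 .5067 -.2184 .056 .047; python3 - <<'E'
from h import *
f=grab_frame("top");cv2.imwrite("pics/lift1.png",cv2.resize(f[180:280,200:330],None,fx=4,fy=4,interpolation=cv2.INTER_CUBIC)[:,:,::-1])
E
```

```text
t 5.1 pos [ 0.4535 -0.1338  0.1531] psi 0.0472 q6 1.079 w 0.128 F [-0.3 -0.2 -1.3] g 60.4
twist 0.0 shift [0.491 0.87  0.531]
twist 0.0 shift [0.   0.   0.44]
```

View pics/lift1.png

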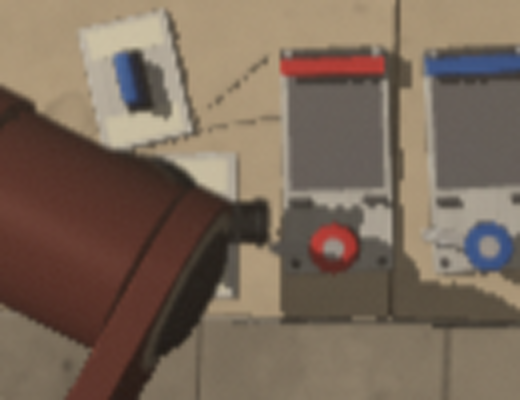

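The red plate hangs square in the gripper at about (215,225) in the crop, and the fixture ahead is clear. I'll move it over the red bed and lower it onto the stops.

Request:
{"method": "apply_moves", "body": {"targets": [{"translation":[0.16,0.29,0],"twist":0,"hand":0},{"translation":[0.16,0.29,0],"twist":0,"hand":0},{"translation":[0.17,0.29,0],"twist":0,"hand":0},{"translation":[0,0,0.35],"twist":0,"hand":0},{"translation":[0,0,0.35],"twist":0,"hand":0},{"translation":[0,0,0.22],"twist":0,"hand":0},{"translation":[0,0,0],"twist":0,"hand":0}]}}

```text
time: 5.85
tool_pos: [0.5033, -0.2166, 0.0559]
tool_rot: [-0.002, 1.0, 0.024, -0.004]
contact_force: [-1.0, 0.8, -1.5]
gripper_width: 0.131
grasp_force: 60.4
```

```bash
python3 g.py .5067 -.2184 .055 .047
```

```text
t 5.85 pos [ 0.5033 -0.2166  0.0559] psi 0.0479 q6 0.981 w 0.131 F [-1.   0.8 -1.5] g 60.4
twist 0.01 shift [0.033 0.019 0.009]
```

Request:
{"method": "apply_moves", "body": {"targets": [{"translation":[0.02,0,0.02],"twist":0,"hand":0},{"translation":[0,0,0],"twist":0,"hand":0},{"translation":[0,0,0],"twist":0,"hand":0.2},{"translation":[0,0,0],"twist":0,"hand":0.35},{"translation":[0,0,0],"twist":0,"hand":0.6},{"translation":[0,0,0],"twist":0,"hand":0.6}]}}

```text
time: 6.45
tool_pos: [0.5087, -0.2184, 0.059]
tool_rot: [0.0, 1.0, 0.023, 0.0]
contact_force: [0.1, -0.3, 0.8]
gripper_width: 0.598
grasp_force: 0.0
```

```bash
python3 g.py; python3 - <<'E'
from h import *
f=grab_frame("scene");cv2.imwrite("pics/rel1.png",cv2.resize(f[160:280,220:400],None,fx=4,fy=4,interpolation=cv2.INTER_CUBIC)[:,:,::-1])
E
```

```text
t 6.45 pos [ 0.5087 -0.2184  0.059 ] psi 0.0469 q6 0.984 w 0.598 F [ 0.1 -0.3  0.8] g 0.0
```

View pics/rel1.png

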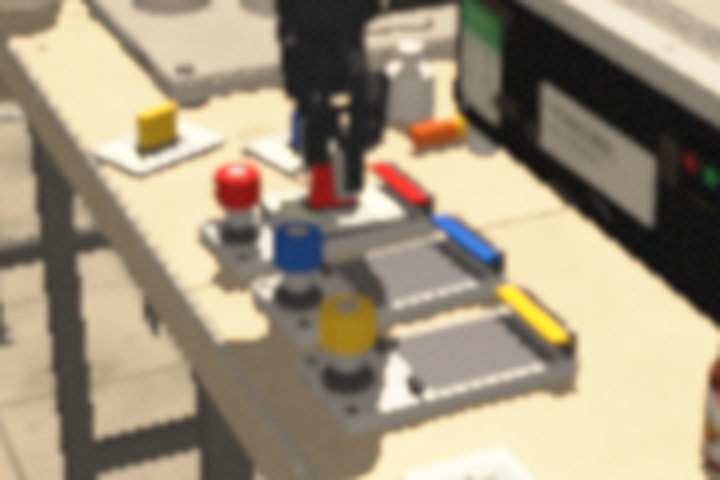

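The red plate rests on its stops with the far end in front of the lip, and the red bar is between the open fingers near (330,185) in the crop. I'll regrip it as it lies, tilted, and push it under the lip.

Request:
{"method": "apply_moves", "body": {"targets": [{"translation":[0,0,0.08],"twist":0,"hand":0.6},{"translation":[0,0,0],"twist":0,"hand":0},{"translation":[0,0,0],"twist":0,"hand":0},{"translation":[0,0,0],"twist":0,"hand":0},{"translation":[0,0,0],"twist":0,"hand":0}]}}

```text
time: 7.0
tool_pos: [0.5083, -0.2182, 0.0502]
tool_rot: [-0.0, 1.0, 0.023, -0.0]
contact_force: [0.4, -0.5, -1.6]
gripper_width: 0.13
grasp_force: 59.2
```

Request:
{"method": "apply_moves", "body": {"targets": [{"translation":[0,0,-0.01],"twist":0,"hand":0},{"translation":[0.03,0,0],"twist":0,"hand":0},{"translation":[0.03,0,0],"twist":0,"hand":0},{"translation":[0.03,0,0],"twist":0,"hand":0},{"translation":[0,0,0],"twist":0,"hand":0}]}}

```text
time: 7.5
tool_pos: [0.5179, -0.2179, 0.0514]
tool_rot: [0.0, 1.0, 0.024, 0.0]
contact_force: [0.8, 0.2, -1.5]
gripper_width: 0.128
grasp_force: 59.2
```

```bash
python3 g.py .5207 -.2177 .055 .047;  python3 - <<'E'
from h import *
f=grab_frame("scene");M=colmask(f,"red")
np.save("s.npy",f)
o=proj([[.52,-.218,.03]],"scene")[0];print(o)
big=f[185:245,260:340];cv2.imwrite("pics/push1.png",cv2.resize(big,None,fx=8,fy=8,interpolation=cv2.INTER_CUBIC)[:,:,::-1])
E
```

```text
t 7.5 pos [ 0.5179 -0.2179  0.0514] psi 0.0471 q6 0.993 w 0.128 F [ 0.8  0.2 -1.5] g 59.2
twist 0.0 shift [ 0.028 -0.    -0.036]
[306.72524287 206.97935471]
```

View pics/push1.png

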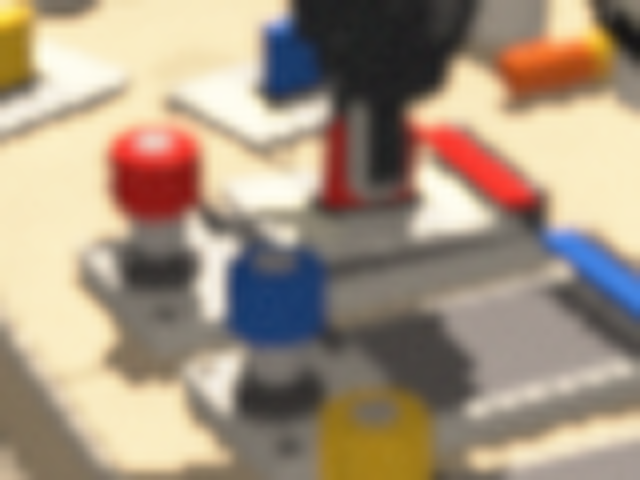

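The plate's far end is reaching under the red lip at about (480,190) in the crop, with no contact force yet. I'll keep pushing until it touches the wall.

Request:
{"method": "apply_moves", "body": {"targets": [{"translation":[0.02,0,0],"twist":0,"hand":0},{"translation":[0.02,0,0],"twist":0,"hand":0},{"translation":[0,0,0],"twist":0,"hand":0}]}}

```text
time: 7.85
tool_pos: [0.5216, -0.2177, 0.0514]
tool_rot: [0.0, 1.0, 0.023, 0.0]
contact_force: [-0.0, -0.5, -0.8]
gripper_width: 0.124
grasp_force: 59.2
```

Request:
{"method": "apply_moves", "body": {"targets": [{"translation":[0.02,0,0],"twist":0,"hand":0},{"translation":[0,0,0],"twist":0,"hand":0}]}}

```text
time: 8.05
tool_pos: [0.5224, -0.2176, 0.051]
tool_rot: [-0.0, 1.0, 0.024, -0.001]
contact_force: [-5.5, 0.1, 1.0]
gripper_width: 0.129
grasp_force: 59.6
```

Request:
{"method": "apply_moves", "body": {"targets": [{"translation":[0.02,0,0],"twist":0,"hand":0},{"translation":[0,0,0],"twist":0,"hand":0}]}}

```text
time: 8.25
tool_pos: [0.5227, -0.2175, 0.0506]
tool_rot: [-0.0, 1.0, 0.024, -0.004]
contact_force: [-10.3, -0.6, 4.0]
gripper_width: 0.123
grasp_force: 60.0
```

Request:
{"method": "apply_moves", "body": {"targets": [{"translation":[-0.045,0,0],"twist":0,"hand":0},{"translation":[0,0,0.04],"twist":0,"hand":0},{"translation":[0,0,0],"twist":0,"hand":0.2},{"translation":[0,0,0],"twist":0,"hand":0.35},{"translation":[0,0,0],"twist":0,"hand":0.5},{"translation":[0,0,0],"twist":0,"hand":0.5}]}}

```text
time: 8.85
tool_pos: [0.5211, -0.2176, 0.0473]
tool_rot: [0.0, 1.0, 0.023, 0.0]
contact_force: [0.1, 0.8, 0.6]
gripper_width: 0.5
grasp_force: 0.0
```

Request:
{"method": "apply_moves", "body": {"targets": [{"translation":[0,0,-0.3],"twist":0,"hand":0.5},{"translation":[0,0,-0.3],"twist":0,"hand":0},{"translation":[0,0,-0.2],"twist":0,"hand":0},{"translation":[0,0,0],"twist":0,"hand":0},{"translation":[0,0,0],"twist":0,"hand":0}]}}

```text
time: 9.35
tool_pos: [0.5209, -0.2176, 0.127]
tool_rot: [0.0, 1.0, 0.023, 0.0]
contact_force: [-0.3, 0.3, 0.5]
gripper_width: -0.001
grasp_force: 0.0
```

```bash
python3 g.py .4388 -.2216 .12 .047;  python3 - <<'E'
from h import *
f=grab_frame("scene")
M=colmask(f,"red")
r=min((fit(M&(np.hypot(*(np.indices((400,640))-proj([.52,-.218,.03],"scene")[0][::-1,None,None]))<11),handle(.012),[.52,-.218,.047],c="scene") for _ in[0]),key=lambda r:r[1]);print(np.round(r[0],4),r[1:])
big=f[185:245,260:340];cv2.imwrite("pics/push2.png",cv2.resize(big,None,fx=8,fy=8,interpolation=cv2.INTER_CUBIC)[:,:,::-1])
E
```

```text
t 9.35 pos [ 0.5209 -0.2176  0.127 ] psi 0.0468 q6 0.996 w -0.001 F [-0.3  0.3  0.5] g 0.0
twist -0.0 shift [-0.822  0.001  0.07 ]
[ 0.522  -0.2196  0.1728] (np.float64(9.747135325315622), np.float64(137.00000000000003))
```

View pics/push2.png

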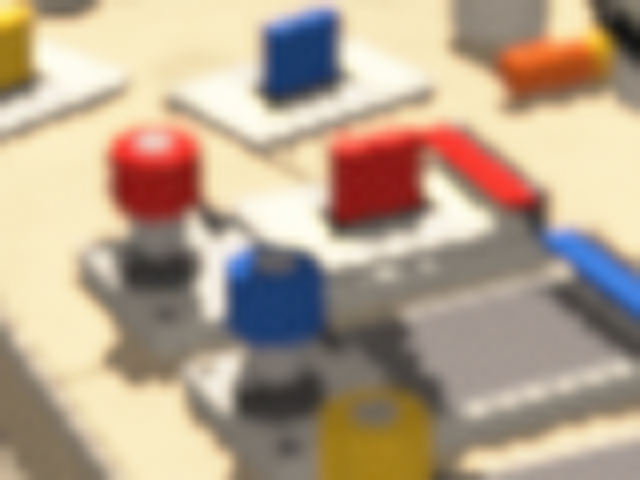

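The red plate lies in its fixture, bar at about (375,175) in the crop, with the far end under the lip. The fit gives (0.522, -0.2196). I'll press lightly on the bar to confirm the plate is down flat.

Request:
{"method": "apply_moves", "body": {"targets": [{"translation":[-0.1,0,0.3],"twist":0,"hand":0},{"translation":[0,0,0.23],"twist":0,"hand":0},{"translation":[0,0,0.03],"twist":0,"hand":0},{"translation":[0,0,0.02],"twist":0,"hand":0},{"translation":[0,0,0],"twist":0,"hand":0}]}}

```text
time: 9.9
tool_pos: [0.5105, -0.2182, 0.07]
tool_rot: [-0.0, 1.0, 0.023, -0.001]
contact_force: [-5.3, 2.2, 14.7]
gripper_width: -0.005
grasp_force: 7.1
```

Request:
{"method": "apply_moves", "body": {"targets": [{"translation":[0,0,-0.3],"twist":0,"hand":0},{"translation":[0,0,-0.3],"twist":0,"hand":0.75},{"translation":[-0.36,0,0],"twist":0,"hand":0.75},{"translation":[-0.36,0,0],"twist":0,"hand":0.75},{"translation":[0,0,0],"twist":0,"hand":0.75}]}}

```text
time: 10.4
tool_pos: [0.4347, -0.2201, 0.126]
tool_rot: [-0.002, 1.0, 0.023, -0.003]
contact_force: [-0.2, 0.1, -1.1]
gripper_width: 0.68
grasp_force: 0.0
```

```bash
python3 g.py .4388 -.2216 .12 .047 .4388 -.2216 .062 .047
```

```text
t 10.4 pos [ 0.4347 -0.2201  0.126 ] psi 0.0451 q6 0.905 w 0.68 F [-0.2  0.1 -1.1] g 0.0
twist -0.02 shift [0.04  0.017 0.06 ]
twist 0.0 shift [0.   0.   0.58]
```

Request:
{"method": "apply_moves", "body": {"targets": [{"translation":[0,0,0],"twist":0,"hand":0.75},{"translation":[0,0,0.3],"twist":0,"hand":0.75},{"translation":[0,0,0.1],"twist":0,"hand":0.75},{"translation":[0,0,0],"twist":0,"hand":0.75}]}}

```text
time: 10.8
tool_pos: [0.4379, -0.2203, 0.0866]
tool_rot: [-0.002, 1.0, 0.024, -0.002]
contact_force: [-1.0, 0.2, 0.3]
gripper_width: 0.753
grasp_force: 0.0
```

```bash
python3 g.py .4388 -.2216 .062 .047
```

```text
t 10.8 pos [ 0.4379 -0.2203  0.0866] psi 0.0473 q6 0.905 w 0.753 F [-1.   0.2  0.3] g 0.0
twist 0.0 shift [0.009 0.013 0.246]
```

Request:
{"method": "apply_moves", "body": {"targets": [{"translation":[0.01,0.013,0.24],"twist":0,"hand":0.75},{"translation":[0,0,0],"twist":0,"hand":0},{"translation":[0,0,0],"twist":0,"hand":0},{"translation":[0,0,0],"twist":0,"hand":0},{"translation":[0,0,0],"twist":0,"hand":0},{"translation":[0,0,0.05],"twist":0,"hand":0},{"translation":[0,0,0.03],"twist":0,"hand":0},{"translation":[0,0,0],"twist":0,"hand":0}]}}

```text
time: 11.6
tool_pos: [0.4403, -0.2214, 0.0593]
tool_rot: [-0.002, 1.0, 0.023, -0.0]
contact_force: [-3.8, 8.3, 8.1]
gripper_width: 0.35
grasp_force: 59.9
```

```bash
python3 g.py
```

```text
t 11.6 pos [ 0.4403 -0.2214  0.0593] psi 0.0468 q6 0.904 w 0.35 F [-3.8  8.3  8.1] g 59.9
```

Request:
{"method": "apply_moves", "body": {"targets": [{"translation":[0,0,0.03],"twist":0,"hand":0},{"translation":[0,0,0],"twist":0,"hand":0},{"translation":[0,0,0],"twist":0,"hand":0}]}}

```text
time: 11.9
tool_pos: [0.4407, -0.2215, 0.059]
tool_rot: [-0.002, 1.0, 0.024, -0.001]
contact_force: [-12.1, 14.3, 25.4]
gripper_width: 0.353
grasp_force: 57.3
```

Request:
{"method": "apply_moves", "body": {"targets": [{"translation":[0,0,0.03],"twist":0,"hand":0},{"translation":[0,0,0],"twist":0,"hand":0},{"translation":[0,0,0],"twist":0,"hand":0}]}}

```text
time: 12.2
tool_pos: [0.441, -0.2216, 0.0587]
tool_rot: [-0.003, 1.0, 0.024, -0.002]
contact_force: [-18.4, 18.2, 44.0]
gripper_width: 0.348
grasp_force: 59.6
```

Request:
{"method": "apply_moves", "body": {"targets": [{"translation":[0,0,-0.04],"twist":0,"hand":0},{"translation":[0,0,0],"twist":1,"hand":0},{"translation":[0,0,0],"twist":1,"hand":0},{"translation":[0,0,0],"twist":1,"hand":0},{"translation":[0,0,0],"twist":1,"hand":0},{"translation":[0,0,0],"twist":1,"hand":0},{"translation":[0,0,0],"twist":1,"hand":0}]}}

```text
time: 12.9
tool_pos: [0.44, -0.223, 0.0591]
tool_rot: [0.0, 0.962, -0.275, -0.001]
contact_force: [-11.1, 5.4, 18.4]
gripper_width: 0.35
grasp_force: 59.8
```

```bash
python3 g.py; python3 -c "
from plant import *;print(state()['ft_torque'])"
```

```text
t 12.9 pos [ 0.44   -0.223   0.0591] psi -0.5562 q6 1.508 w 0.35 F [-11.1   5.4  18.4] g 59.8
[0.79146851 2.08445608 0.04249486]
```

Request:
{"method": "apply_moves", "body": {"targets": [{"translation":[0,0,0],"twist":1,"hand":0},{"translation":[0,0,0],"twist":1,"hand":0},{"translation":[0,0,0],"twist":1,"hand":0},{"translation":[0,0,0],"twist":1,"hand":0},{"translation":[0,0,0],"twist":1,"hand":0},{"translation":[0,0,0],"twist":1,"hand":0},{"translation":[0,0,0],"twist":1,"hand":0},{"translation":[0,0,0],"twist":1,"hand":0}]}}

```text
time: 13.7
tool_pos: [0.4382, -0.224, 0.0591]
tool_rot: [0.003, 0.779, -0.627, -0.003]
contact_force: [-18.8, 1.6, 21.8]
gripper_width: 0.347
grasp_force: 60.6
```

Request:
{"method": "apply_moves", "body": {"targets": [{"translation":[0,0,0],"twist":1,"hand":0},{"translation":[0,0,0],"twist":1,"hand":0},{"translation":[0,0,0],"twist":0,"hand":0},{"translation":[0,0,-0.02],"twist":0,"hand":0}]}}

```text
time: 14.1
tool_pos: [0.4374, -0.2237, 0.0594]
tool_rot: [0.004, 0.715, -0.699, -0.002]
contact_force: [-12.9, -2.4, 4.0]
gripper_width: 0.349
grasp_force: 59.0
```

```bash
python3 g.py; python3 -c "
from plant import *;print(state()['ft_torque'])"
```

```text
t 14.1 pos [ 0.4374 -0.2237  0.0594] psi -1.5489 q6 2.502 w 0.349 F [-12.9  -2.4   4. ] g 59.0
[-0.39325893  2.41690763  0.75294123]
```

Request:
{"method": "apply_moves", "body": {"targets": [{"translation":[0,0,0],"twist":0,"hand":0.45},{"translation":[0,0,0],"twist":0,"hand":0.6},{"translation":[0,0,0],"twist":0,"hand":0.65},{"translation":[0,0,-0.3],"twist":0,"hand":0.65},{"translation":[0,0,-0.4],"twist":-1,"hand":0.65},{"translation":[0,0,-0.4],"twist":-1,"hand":0.65},{"translation":[0,0,0],"twist":-1,"hand":0.65},{"translation":[0,0,0],"twist":-1,"hand":0.65}]}}

```text
time: 14.9
tool_pos: [0.4414, -0.2234, 0.17]
tool_rot: [-0.0, 0.839, -0.543, 0.002]
contact_force: [0.4, 0.2, -1.0]
gripper_width: 0.651
grasp_force: 0.0
```

Request:
{"method": "apply_moves", "body": {"targets": [{"translation":[-0.3,0,0],"twist":-1,"hand":0.65},{"translation":[-0.3,0,0],"twist":-1,"hand":0.65},{"translation":[0,0,0],"twist":-1,"hand":0.65},{"translation":[0,0,0],"twist":-1,"hand":0.65},{"translation":[0,0,0],"twist":-1,"hand":0.65},{"translation":[0,0,0],"twist":-1,"hand":0.65},{"translation":[0,0,0],"twist":-1,"hand":0.65},{"translation":[0,0,0],"twist":-1,"hand":0.65}]}}

```text
time: 15.7
tool_pos: [0.4133, -0.1692, 0.1676]
tool_rot: [-0.0, 0.985, -0.174, 0.0]
contact_force: [0.1, -0.2, 0.5]
gripper_width: 0.653
grasp_force: 0.0
```

```bash
python3 g.py;  python3 - <<'E'
from h import *
f=grab_frame("top")
a=cv2.resize(f[180:270,190:390],None,fx=4,fy=4,interpolation=cv2.INTER_CUBIC)
g=grab_frame("scene");b=cv2.resize(g[180:236,240:365],(800,358)[:2][::1],interpolation=cv2.INTER_CUBIC)
im=np.vstack([a,b]);im=im[:600] if im.shape[0]<=600 else cv2.resize(im,(int(800*600/im.shape[0]),600));cv2.imwrite("pics/lock1.png",im[:,:,::-1])
E
```

```text
t 15.7 pos [ 0.4133 -0.1692  0.1676] psi -0.3488 q6 1.364 w 0.653 F [ 0.1 -0.2  0.5] g 0.0
```

View pics/lock1.png

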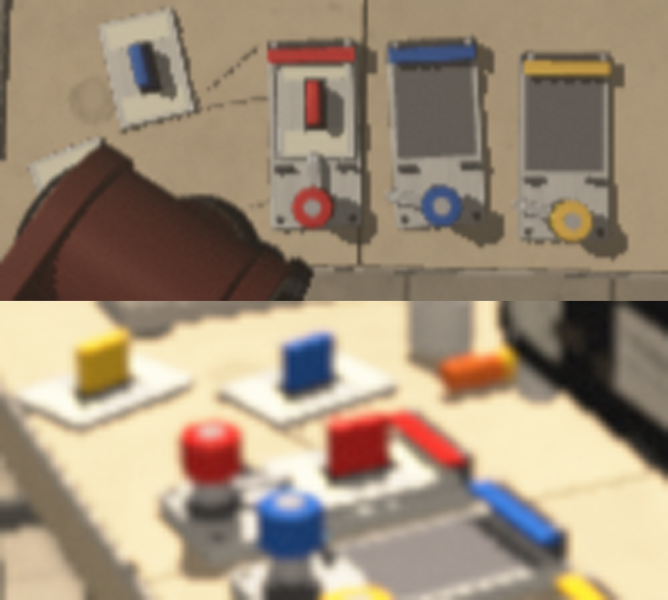

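Red is mounted: its finger lies along the plate at (315,170) and the bar is at (313,103). The blue plate sits at (143,65) and I'll fetch it next.

```bash
cat > pl.py <<'E'
import sys
from h import *
# pl.py col x y yaw zb [cam]
col=sys.argv[1];p0=list(map(float,sys.argv[2:5]));zb=float(sys.argv[5]);c=sys.argv[6] if len(sys.argv)>6 else "top"
f=grab_frame(c);h,s,v=cv2.split(cv2.cvtColor(f,cv2.COLOR_RGB2HSV))
M=colmask(f,col) if col!="blue" else (h>95)&(h<130)&(s>60)
u=proj([*p0[:2],zb+.02],c)[0];yy,xx=np.mgrid[:400,:640]
r=fit(M&(np.hypot(xx-u[0],yy-u[1])<12),handle(zb),p0,c=c);print("handle",np.round(r[0],4),np.round(r[1:],1))
rg=regions_of(c,"platemid_"+col)
for q in rg[:2]:
    if q["score"]>.3: r=fit(q["pixels"],plate(zb),p0,c=c);print("plate",np.round(r[0],4),np.round(r[1:],1))
E
python3 pl.py blue .5505 -.0763 .254 0; python3 g.py .5505 -.0763 .13 .26
```

```text
handle [ 0.5512 -0.0742  0.3523] [13.8 49. ]
plate [ 0.5514 -0.0758  0.2535] [  1.5 773. ]
plate [ 0.6735 -0.1972 -2.9923] [0. 0.]
t 15.9 pos [ 0.4132 -0.1692  0.1675] psi -0.3551 q6 1.37 w 0.651 F [ 0.9 -0.2 -0.3] g 0.0
twist -6.15 shift [ 1.566 -0.545  0.375]
```

Request:
{"method": "apply_moves", "body": {"targets": [{"translation":[0,0,0],"twist":-1,"hand":0.65},{"translation":[0,0,0],"twist":-1,"hand":0.65},{"translation":[0,0,0],"twist":-1,"hand":0.65},{"translation":[0,0,0],"twist":-1,"hand":0.65},{"translation":[0,0,0],"twist":-1,"hand":0.65},{"translation":[0,0,0],"twist":-1,"hand":0.65},{"translation":[0,0,0],"twist":-0.1,"hand":0.65}]}}

```text
time: 16.6
tool_pos: [0.4131, -0.1692, 0.1674]
tool_rot: [0.0, 0.992, 0.128, 0.0]
contact_force: [0.5, 0.9, 0.9]
gripper_width: 0.647
grasp_force: 0.0
```

Request:
{"method": "apply_moves", "body": {"targets": [{"translation":[0.39,-0.136,0.1],"twist":0,"hand":0.65},{"translation":[0.39,-0.136,0.1],"twist":0,"hand":0.65},{"translation":[0.39,-0.136,0.1],"twist":0,"hand":0.65},{"translation":[0.39,-0.136,0.1],"twist":0,"hand":0.65},{"translation":[0,0,0.25],"twist":0,"hand":0.65},{"translation":[0,0,0.2],"twist":0,"hand":0.65},{"translation":[0,0,0],"twist":0,"hand":0.65}]}}

```text
time: 17.3
tool_pos: [0.5478, -0.076, 0.0787]
tool_rot: [-0.001, 0.992, 0.127, -0.003]
contact_force: [-0.3, -1.2, -0.1]
gripper_width: 0.652
grasp_force: 0.0
```

```bash
python3 g.py .551 -.0757 .0335 .255
```

```text
t 17.3 pos [ 0.5478 -0.076   0.0787] psi 0.255 q6 1.043 w 0.652 F [-0.3 -1.2 -0.1] g 0.0
twist -0.0 shift [0.032 0.005 0.452]
```

Request:
{"method": "apply_moves", "body": {"targets": [{"translation":[0.01,0,0.25],"twist":0,"hand":0.65},{"translation":[0,0,0.2],"twist":0,"hand":0.65},{"translation":[0,0,0],"twist":0,"hand":0},{"translation":[0,0,0],"twist":0,"hand":0},{"translation":[0,0,0],"twist":0,"hand":0},{"translation":[0,0,0],"twist":0,"hand":0}]}}

```text
time: 17.9
tool_pos: [0.5525, -0.0773, 0.0395]
tool_rot: [0.001, 0.992, 0.128, 0.002]
contact_force: [-0.6, -0.8, 5.3]
gripper_width: 0.119
grasp_force: 62.2
```

Request:
{"method": "apply_moves", "body": {"targets": [{"translation":[0,0,-0.2],"twist":0,"hand":0},{"translation":[0,0,-0.35],"twist":0,"hand":0},{"translation":[0,0,-0.35],"twist":0,"hand":0},{"translation":[0,0,-0.2],"twist":0.9,"hand":0},{"translation":[0,0,0],"twist":0.9,"hand":0},{"translation":[0,0,0],"twist":0,"hand":0}]}}

```text
time: 18.5
tool_pos: [0.5517, -0.077, 0.1492]
tool_rot: [0.0, 0.999, 0.038, 0.001]
contact_force: [0.2, 0.4, -0.8]
gripper_width: 0.126
grasp_force: 61.4
```

```bash
python3 g.py .5103 -.3190 .14 .0755
```

```text
t 18.5 pos [ 0.5517 -0.077   0.1492] psi 0.0767 q6 1.222 w 0.126 F [ 0.2  0.4 -0.8] g 61.4
twist 0.01 shift [-0.596  2.382  0.092]
```

Request:
{"method": "apply_moves", "body": {"targets": [{"translation":[-0.1,0.397,0],"twist":0,"hand":0},{"translation":[-0.1,0.397,0],"twist":0,"hand":0},{"translation":[-0.1,0.397,0],"twist":0,"hand":0},{"translation":[-0.1,0.397,0],"twist":0,"hand":0},{"translation":[-0.1,0.397,0],"twist":0,"hand":0},{"translation":[-0.1,0.397,0],"twist":0,"hand":0},{"translation":[0,0,0],"twist":0,"hand":0}]}}

```text
time: 19.2
tool_pos: [0.5081, -0.323, 0.1469]
tool_rot: [0.001, 0.999, 0.037, -0.0]
contact_force: [-0.6, -0.0, -0.8]
gripper_width: 0.126
grasp_force: 61.4
```

Request:
{"method": "apply_moves", "body": {"targets": [{"translation":[0,0,0.3],"twist":0,"hand":0},{"translation":[0,0,0.3],"twist":0,"hand":0},{"translation":[0,0,0.2],"twist":0,"hand":0},{"translation":[0,0,0],"twist":0,"hand":0},{"translation":[0,0,0],"twist":0,"hand":0}]}}

```text
time: 19.7
tool_pos: [0.5093, -0.3182, 0.067]
tool_rot: [-0.0, 0.999, 0.039, -0.0]
contact_force: [0.3, -0.8, -1.2]
gripper_width: 0.122
grasp_force: 61.4
```

```bash
python3 g.py .5103 -.3190 .058 .0755
```

```text
t 19.7 pos [ 0.5093 -0.3182  0.067 ] psi 0.078 q6 0.81 w 0.122 F [ 0.3 -0.8 -1.2] g 61.4
twist 0.03 shift [0.009 0.009 0.09 ]
```

Request:
{"method": "apply_moves", "body": {"targets": [{"translation":[0.01,0.01,0.06],"twist":0,"hand":0},{"translation":[0,0,0],"twist":0,"hand":0},{"translation":[0,0,0],"twist":0,"hand":0}]}}

```text
time: 20.0
tool_pos: [0.5111, -0.3201, 0.0622]
tool_rot: [0.0, 0.999, 0.039, 0.001]
contact_force: [0.8, -0.6, -1.2]
gripper_width: 0.126
grasp_force: 61.4
```

Request:
{"method": "apply_moves", "body": {"targets": [{"translation":[0,0,0.03],"twist":0,"hand":0},{"translation":[0,0,0],"twist":0,"hand":0},{"translation":[0,0,0],"twist":0,"hand":0}]}}

```text
time: 20.3
tool_pos: [0.5106, -0.3198, 0.0584]
tool_rot: [0.0, 0.999, 0.038, 0.0]
contact_force: [-0.1, -0.5, -0.6]
gripper_width: 0.127
grasp_force: 61.5
```

Request:
{"method": "apply_moves", "body": {"targets": [{"translation":[0,0,0.015],"twist":0,"hand":0},{"translation":[0,0,0],"twist":0,"hand":0},{"translation":[0,0,0],"twist":0,"hand":0.2},{"translation":[0,0,0],"twist":0,"hand":0.35},{"translation":[0,0,0],"twist":0,"hand":0.6},{"translation":[0,0,0],"twist":0,"hand":0.6}]}}

```text
time: 20.9
tool_pos: [0.5105, -0.3197, 0.0566]
tool_rot: [-0.0, 0.999, 0.038, -0.0]
contact_force: [0.8, 0.6, 0.2]
gripper_width: 0.603
grasp_force: 0.0
```

```bash
python3 g.py .5103 -.3190 .052 .0755; python3 - <<'E'
from h import *
f=grab_frame("scene");cv2.imwrite("pics/rel2.png",cv2.resize(f[185:260,260:360],None,fx=6,fy=6,interpolation=cv2.INTER_CUBIC)[:,:,::-1])
E
```

```text
t 20.9 pos [ 0.5105 -0.3197  0.0566] psi 0.0768 q6 0.811 w 0.603 F [0.8 0.6 0.2] g 0.0
twist 0.01 shift [-0.001 -0.007  0.046]
```

View pics/rel2.png

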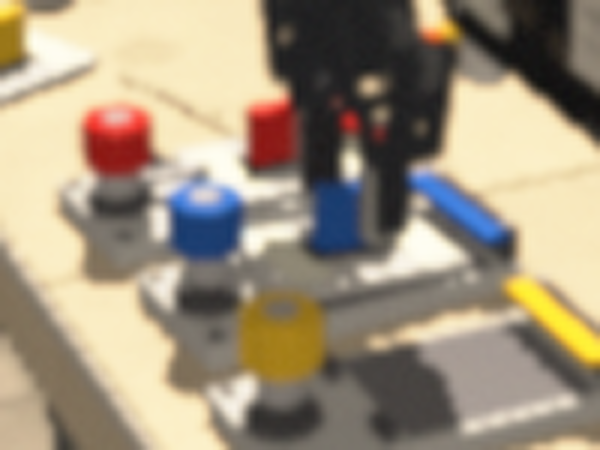

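The blue plate rests tilted on its stops, bar at (335,215) in the crop between the fingers, with the far edge in front of the lip at (440,235). Now I'll regrip and push.

Request:
{"method": "apply_moves", "body": {"targets": [{"translation":[0,0,0.05],"twist":0,"hand":0.6},{"translation":[0,0,0],"twist":0,"hand":0},{"translation":[0,0,0],"twist":0,"hand":0},{"translation":[0,0,0],"twist":0,"hand":0},{"translation":[0,0,0],"twist":0,"hand":0},{"translation":[0,0,-0.01],"twist":0,"hand":0}]}}

```text
time: 21.55
tool_pos: [0.5104, -0.3197, 0.0526]
tool_rot: [-0.0, 0.999, 0.038, -0.0]
contact_force: [0.0, 1.3, -0.7]
gripper_width: 0.124
grasp_force: 59.5
```

Request:
{"method": "apply_moves", "body": {"targets": [{"translation":[0.03,0,0],"twist":0,"hand":0},{"translation":[0.03,0,0],"twist":0,"hand":0},{"translation":[0.03,0,0],"twist":0,"hand":0},{"translation":[0.03,0,0],"twist":0,"hand":0},{"translation":[0,0,0],"twist":0,"hand":0},{"translation":[0,0,0],"twist":0,"hand":0}]}}

```text
time: 22.15
tool_pos: [0.5226, -0.3188, 0.0527]
tool_rot: [-0.0, 0.999, 0.039, -0.0]
contact_force: [0.8, -0.7, -1.9]
gripper_width: 0.127
grasp_force: 59.5
```

Request:
{"method": "apply_moves", "body": {"targets": [{"translation":[0.02,0,0],"twist":0,"hand":0},{"translation":[0,0,0],"twist":0,"hand":0},{"translation":[0,0,0],"twist":0,"hand":0}]}}

```text
time: 22.45
tool_pos: [0.5245, -0.3187, 0.0528]
tool_rot: [-0.0, 0.999, 0.038, -0.0]
contact_force: [0.0, 0.3, -2.0]
gripper_width: 0.128
grasp_force: 59.5
```

```bash
python3 g.py .524 -.3178 .052 .0755
```

```text
t 22.45 pos [ 0.5245 -0.3187  0.0528] psi 0.0768 q6 0.827 w 0.128 F [ 0.   0.3 -2. ] g 59.5
twist 0.01 shift [-0.004 -0.01   0.008]
```

Request:
{"method": "apply_moves", "body": {"targets": [{"translation":[0.02,0,0],"twist":0,"hand":0},{"translation":[0,0,0],"twist":0,"hand":0},{"translation":[0,0,0],"twist":0,"hand":0}]}}

```text
time: 22.75
tool_pos: [0.5266, -0.3186, 0.0528]
tool_rot: [0.0, 0.999, 0.038, 0.0]
contact_force: [0.9, 0.5, -1.3]
gripper_width: 0.126
grasp_force: 59.4
```

Request:
{"method": "apply_moves", "body": {"targets": [{"translation":[0.02,0,0],"twist":0,"hand":0},{"translation":[0,0,0],"twist":0,"hand":0},{"translation":[0,0,0],"twist":0,"hand":0}]}}

```text
time: 23.05
tool_pos: [0.5269, -0.3185, 0.0527]
tool_rot: [-0.0, 0.999, 0.039, -0.002]
contact_force: [-6.5, -0.1, 3.2]
gripper_width: 0.129
grasp_force: 60.0
```

Request:
{"method": "apply_moves", "body": {"targets": [{"translation":[-0.04,0,0],"twist":0,"hand":0},{"translation":[0,0,0.04],"twist":0,"hand":0},{"translation":[0,0,0],"twist":0,"hand":0.2},{"translation":[0,0,0],"twist":0,"hand":0.35},{"translation":[0,0,0],"twist":0,"hand":0.5},{"translation":[0,0,0],"twist":0,"hand":0.5}]}}

```text
time: 23.65
tool_pos: [0.5246, -0.3186, 0.0486]
tool_rot: [-0.0, 0.999, 0.038, 0.0]
contact_force: [0.1, -0.6, -1.0]
gripper_width: 0.5
grasp_force: 0.0
```

Request:
{"method": "apply_moves", "body": {"targets": [{"translation":[0,0,-0.3],"twist":0,"hand":0.5},{"translation":[-0.1,0,-0.3],"twist":0,"hand":0},{"translation":[0,0,0],"twist":0,"hand":0},{"translation":[0,0,0.2],"twist":0,"hand":0},{"translation":[0,0,0.14],"twist":0,"hand":0},{"translation":[0,0,0],"twist":0,"hand":0}]}}

```text
time: 24.25
tool_pos: [0.5125, -0.3177, 0.0709]
tool_rot: [-0.002, 0.999, 0.038, -0.003]
contact_force: [0.2, 0.7, -1.1]
gripper_width: -0.0
grasp_force: 0.0
```

```bash
python3 g.py
```

```text
t 24.25 pos [ 0.5125 -0.3177  0.0709] psi 0.0768 q6 0.816 w -0.0 F [ 0.2  0.7 -1.1] g 0.0
```

Request:
{"method": "apply_moves", "body": {"targets": [{"translation":[0,0,0],"twist":0,"hand":0},{"translation":[0,0,0.02],"twist":0,"hand":0},{"translation":[0,0,0],"twist":0,"hand":0}]}}

```text
time: 24.55
tool_pos: [0.5148, -0.3197, 0.0732]
tool_rot: [0.0, 0.999, 0.038, 0.0]
contact_force: [-0.3, 0.3, -0.7]
gripper_width: 0.001
grasp_force: 0.0
```

Request:
{"method": "apply_moves", "body": {"targets": [{"translation":[0,0,-0.3],"twist":0,"hand":0},{"translation":[0,0,-0.3],"twist":0,"hand":0.75},{"translation":[-0.3,0,0],"twist":0,"hand":0.75},{"translation":[-0.3,0,0],"twist":0,"hand":0.75},{"translation":[-0.12,0,0],"twist":0,"hand":0.75},{"translation":[0,0,0],"twist":0,"hand":0.75},{"translation":[0,0,0],"twist":0,"hand":0.75}]}}

```text
time: 25.25
tool_pos: [0.4433, -0.3252, 0.1331]
tool_rot: [0.0, 0.999, 0.038, 0.001]
contact_force: [-1.1, -0.2, 0.1]
gripper_width: 0.75
grasp_force: 0.0
```

```bash
python3 g.py .4423 -.324 .066 .0755; python3 pl.py blue .5225 -.3178 .0755 .012;python3 pl.py red .5207 -.2177 .047 .012
```

```text
t 25.25 pos [ 0.4433 -0.3252  0.1331] psi 0.0764 q6 0.726 w 0.75 F [-1.1 -0.2  0.1] g 0.0
twist 0.01 shift [-0.009 -0.013  0.671]
handle [ 0.5346 -0.3178 -0.3219] [26.1 16. ]
plate [ 0.5431 -0.3261  1.2243] [350.3 296. ]
handle [ 0.5223 -0.218   0.0593] [ 0.6 66. ]
plate [ 0.5182 -0.2193  0.0259] [ 46.9 655. ]
plate [ 0.6087 -0.3697  0.597 ] [46.1 62. ]
```

Request:
{"method": "apply_moves", "body": {"targets": [{"translation":[-0.01,-0.01,0.3],"twist":0,"hand":0.75},{"translation":[0,0,0.3],"twist":0,"hand":0.75},{"translation":[0,0,0.1],"twist":0,"hand":0.75},{"translation":[0,0,0],"twist":0,"hand":0.75},{"translation":[0,0,0],"twist":0,"hand":0},{"translation":[0,0,0],"twist":0,"hand":0},{"translation":[0,0,0],"twist":0,"hand":0},{"translation":[0,0,0],"twist":0,"hand":0}]}}

```text
time: 26.25
tool_pos: [0.4427, -0.3237, 0.0644]
tool_rot: [-0.0, 0.999, 0.038, 0.001]
contact_force: [1.0, 4.9, 2.4]
gripper_width: 0.355
grasp_force: 59.0
```

Request:
{"method": "apply_moves", "body": {"targets": [{"translation":[0,0,0.05],"twist":0,"hand":0},{"translation":[0,0,0.04],"twist":0,"hand":0},{"translation":[0,0,0],"twist":0,"hand":0},{"translation":[0,0,0],"twist":0,"hand":0}]}}

```text
time: 26.65
tool_pos: [0.4429, -0.3239, 0.0581]
tool_rot: [-0.001, 0.999, 0.038, 0.0]
contact_force: [-6.9, 10.8, 20.5]
gripper_width: 0.349
grasp_force: 61.0
```

Request:
{"method": "apply_moves", "body": {"targets": [{"translation":[0,0,0.01],"twist":0,"hand":0},{"translation":[0,0,0],"twist":1,"hand":0},{"translation":[0,0,0],"twist":1,"hand":0},{"translation":[0,0,0],"twist":1,"hand":0},{"translation":[0,0,0],"twist":1,"hand":0},{"translation":[0,0,0],"twist":1,"hand":0},{"translation":[0,0,0],"twist":1,"hand":0},{"translation":[0,0,0],"twist":1,"hand":0}]}}

```text
time: 27.45
tool_pos: [0.4425, -0.3252, 0.0581]
tool_rot: [0.001, 0.951, -0.308, 0.0]
contact_force: [-9.9, 8.5, 23.4]
gripper_width: 0.343
grasp_force: 61.2
```

```bash
python3 g.py; python3 -c "
from plant import *;print(state()['ft_torque'])"
```

```text
t 27.45 pos [ 0.4425 -0.3252  0.0581] psi -0.6264 q6 1.429 w 0.343 F [-9.9  8.5 23.4] g 61.2
[ 1.15478235  1.79466104 -0.01397092]
```

Request:
{"method": "apply_moves", "body": {"targets": [{"translation":[0,0,0],"twist":1,"hand":0},{"translation":[0,0,0],"twist":1,"hand":0},{"translation":[0,0,0],"twist":1,"hand":0},{"translation":[0,0,0],"twist":1,"hand":0},{"translation":[0,0,0],"twist":1,"hand":0},{"translation":[0,0,0],"twist":1,"hand":0},{"translation":[0,0,0],"twist":1,"hand":0},{"translation":[0,0,0],"twist":1,"hand":0}]}}

```text
time: 28.25
tool_pos: [0.4413, -0.3269, 0.0581]
tool_rot: [0.003, 0.757, -0.653, 0.001]
contact_force: [-14.5, 2.4, 23.4]
gripper_width: 0.35
grasp_force: 61.1
```

Request:
{"method": "apply_moves", "body": {"targets": [{"translation":[0,0,0],"twist":0.8,"hand":0},{"translation":[0,0,0],"twist":0,"hand":0},{"translation":[0,0,-0.02],"twist":0,"hand":0}]}}

```text
time: 28.55
tool_pos: [0.4411, -0.3288, 0.0587]
tool_rot: [0.004, 0.731, -0.682, 0.003]
contact_force: [-9.0, -9.5, 4.2]
gripper_width: 0.353
grasp_force: 59.5
```

```bash
python3 g.py; python3 -c "
from plant import *;print(state()['ft_torque'])"
```

```text
t 28.55 pos [ 0.4411 -0.3288  0.0587] psi -1.5013 q6 2.305 w 0.353 F [-9.  -9.5  4.2] g 59.5
[-1.65360879  1.73145012  0.1325136 ]
```

Request:
{"method": "apply_moves", "body": {"targets": [{"translation":[0,0,0],"twist":0.4,"hand":0},{"translation":[0,0,0],"twist":0,"hand":0.45},{"translation":[0,0,0],"twist":0,"hand":0.6},{"translation":[0,0,0],"twist":0,"hand":0.65},{"translation":[0,0,-0.3],"twist":0,"hand":0.65},{"translation":[0,0,-0.4],"twist":-1,"hand":0.65},{"translation":[0,0,-0.4],"twist":-1,"hand":0.65},{"translation":[0,0,0],"twist":-1,"hand":0.65}]}}

```text
time: 29.35
tool_pos: [0.4448, -0.3265, 0.1722]
tool_rot: [0.001, 0.814, -0.58, 0.006]
contact_force: [0.4, -0.5, 0.3]
gripper_width: 0.645
grasp_force: 0.0
```

Request:
{"method": "apply_moves", "body": {"targets": [{"translation":[-0.3,0,0],"twist":-1,"hand":0.65},{"translation":[-0.3,0,0],"twist":-1,"hand":0.65},{"translation":[-0.3,0,0],"twist":-1,"hand":0.65},{"translation":[-0.3,0,0],"twist":-1,"hand":0.65},{"translation":[0,0,0],"twist":-1,"hand":0.65},{"translation":[0,0,0],"twist":-1,"hand":0.65},{"translation":[0,0,0],"twist":-1,"hand":0.65},{"translation":[0,0,0],"twist":-1,"hand":0.65}]}}

```text
time: 30.15
tool_pos: [0.3869, -0.2177, 0.1647]
tool_rot: [-0.0, 0.976, -0.217, 0.0]
contact_force: [0.0, -0.3, 0.0]
gripper_width: 0.651
grasp_force: 0.0
```

```bash
python3 pl.py blue .5225 -.3178 .0755 .012;python3 g.py;  python3 - <<'E'
from h import *
f=grab_frame("top")
a=cv2.resize(f[180:270,190:390],None,fx=4,fy=4,interpolation=cv2.INTER_CUBIC)
g=grab_frame("scene");b=cv2.resize(g[180:228,240:368],(800,300),interpolation=cv2.INTER_CUBIC)
im=cv2.resize(np.vstack([a,b]),None,fx=.9,fy=.9)[:600];cv2.imwrite("pics/lock2.png",im[:,:,::-1])
E
```

```text
handle [ 0.5254 -0.3199  0.0164] [ 1.2 54. ]
plate [ 0.5221 -0.3205  0.0755] [ 39. 658.]
plate [ 0.41   -0.3167  2.4178] [ 25.4 108.9]
t 30.25 pos [ 0.3869 -0.2178  0.1647] psi -0.4428 q6 1.333 w 0.656 F [-0.3  0.2  0.4] g 0.0
```

View pics/lock2.png

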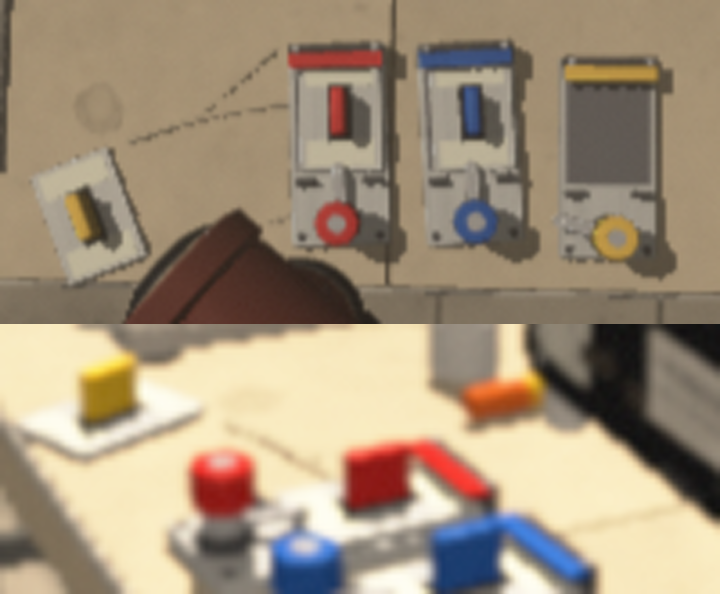

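Red and blue are both mounted with their fingers towards the lip. The yellow plate is at (90,215) in the crop.

```bash
python3 pl.py yellow .439 -.028 .41 0; python3 g.py .439 -.028 .09 .41
```

```text
handle [ 0.4385 -0.0242  0.3702] [18.6 52. ]
plate [ 0.4394 -0.0287  0.3962] [ 22.7 689. ]
plate [ 0.5194 -0.1858  1.7989] [0. 0.]
t 30.45 pos [ 0.3869 -0.218   0.1647] psi -0.4444 q6 1.334 w 0.649 F [-0.3  0.4  0.3] g 0.0
twist -8.54 shift [ 1.235 -1.535  0.747]
```

Request:
{"method": "apply_moves", "body": {"targets": [{"translation":[0,0,0],"twist":-1,"hand":0.65},{"translation":[0,0,0],"twist":-1,"hand":0.65},{"translation":[0,0,0],"twist":-1,"hand":0.65},{"translation":[0,0,0],"twist":-1,"hand":0.65},{"translation":[0,0,0],"twist":-1,"hand":0.65},{"translation":[0,0,0],"twist":-1,"hand":0.65},{"translation":[0,0,0],"twist":-1,"hand":0.65},{"translation":[0,0,0],"twist":-1,"hand":0.65}]}}

```text
time: 31.25
tool_pos: [0.3869, -0.2182, 0.1648]
tool_rot: [-0.0, 0.984, 0.179, -0.0]
contact_force: [-0.1, -0.0, -0.2]
gripper_width: 0.646
grasp_force: 0.0
```

Request:
{"method": "apply_moves", "body": {"targets": [{"translation":[0,0,0],"twist":-0.54,"hand":0.65},{"translation":[0.247,-0.307,0.1],"twist":0,"hand":0.65},{"translation":[0.247,-0.307,0.1],"twist":0,"hand":0.65},{"translation":[0.247,-0.307,0.1],"twist":0,"hand":0.65},{"translation":[0.247,-0.307,0.2],"twist":0,"hand":0.65},{"translation":[0.247,-0.307,0.25],"twist":0,"hand":0.65},{"translation":[0,0,0],"twist":0,"hand":0.65},{"translation":[0,0,0],"twist":0,"hand":0.65}]}}

```text
time: 32.05
tool_pos: [0.4384, -0.0274, 0.0891]
tool_rot: [-0.0, 0.979, 0.205, -0.001]
contact_force: [0.5, 0.0, 0.3]
gripper_width: 0.652
grasp_force: 0.0
```

```bash
python3 g.py .439 -.0275 .036 .41; python3 pl.py yellow .439 -.028 .41 0 scene
```

```text
t 32.05 pos [ 0.4384 -0.0274  0.0891] psi 0.4125 q6 0.927 w 0.652 F [0.5 0.  0.3] g 0.0
twist 0.02 shift [0.005 0.004 0.531]
handle [ 0.4377 -0.0243  0.658 ] [ 1.6 96. ]
plate [ 0.4353 -0.0317  0.4183] [  3.8 355. ]
```

Request:
{"method": "apply_moves", "body": {"targets": [{"translation":[0,0,0.3],"twist":0,"hand":0.65},{"translation":[0,0,0.23],"twist":0,"hand":0.65},{"translation":[0,0,0],"twist":0,"hand":0.65},{"translation":[0,0,0],"twist":0,"hand":0},{"translation":[0,0,0],"twist":0,"hand":0},{"translation":[0,0,0],"twist":0,"hand":0},{"translation":[0,0,0],"twist":0,"hand":0},{"translation":[0,0,0],"twist":0,"hand":0}]}}

```text
time: 32.95
tool_pos: [0.4404, -0.0287, 0.0387]
tool_rot: [0.001, 0.979, 0.204, 0.002]
contact_force: [-1.2, 0.5, 6.0]
gripper_width: 0.123
grasp_force: 62.1
```

Request:
{"method": "apply_moves", "body": {"targets": [{"translation":[0,0,-0.2],"twist":0,"hand":0},{"translation":[0,0,-0.35],"twist":0,"hand":0},{"translation":[0,0,-0.35],"twist":0,"hand":0},{"translation":[0,0,-0.2],"twist":1,"hand":0},{"translation":[0,0,0],"twist":1,"hand":0},{"translation":[0,0,0],"twist":1,"hand":0},{"translation":[0,0,0],"twist":1,"hand":0},{"translation":[0,0,0],"twist":0,"hand":0}]}}

```text
time: 33.75
tool_pos: [0.4386, -0.028, 0.1468]
tool_rot: [0.0, 1.0, 0.006, 0.0]
contact_force: [0.9, 0.1, -0.6]
gripper_width: 0.123
grasp_force: 61.0
```

```bash
python3 g.py .5004 -.4271 .147 .0093; python3 - <<'E'
from h import *
f=grab_frame("scene");cv2.imwrite("pics/lift3.png",cv2.resize(f[130:220,220:320],None,fx=6,fy=6,interpolation=cv2.INTER_CUBIC)[:,:,::-1])
E
```

```text
t 33.75 pos [ 0.4386 -0.028   0.1468] psi 0.0111 q6 1.326 w 0.123 F [ 0.9  0.1 -0.6] g 61.0
twist 0.02 shift [ 5.800e-01  3.996e+00 -2.000e-03]
```

View pics/lift3.png

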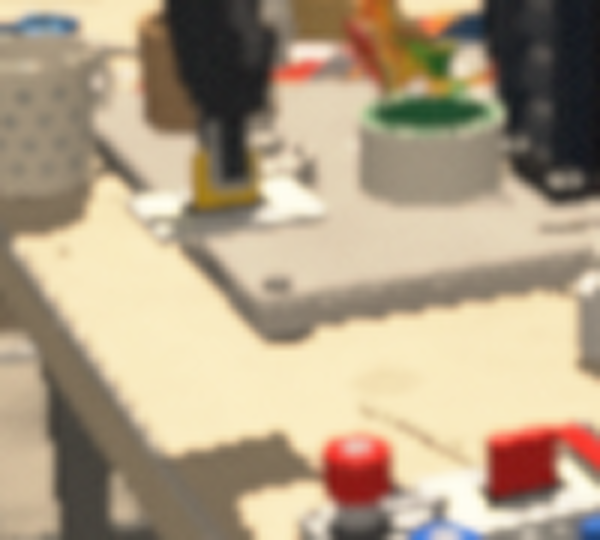

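The yellow plate is held level and lifted, bar at (225,180) in the crop. I'll carry it across to the yellow bed.

Request:
{"method": "apply_moves", "body": {"targets": [{"translation":[0.058,0.4,0],"twist":0,"hand":0},{"translation":[0.058,0.4,0],"twist":0,"hand":0},{"translation":[0.058,0.4,0],"twist":0,"hand":0},{"translation":[0.058,0.4,0],"twist":0,"hand":0},{"translation":[0.058,0.4,0],"twist":0,"hand":0},{"translation":[0.058,0.4,0],"twist":0,"hand":0},{"translation":[0.058,0.4,0],"twist":0,"hand":0},{"translation":[0.058,0.4,0],"twist":0,"hand":0}]}}

```text
time: 34.6
tool_pos: [0.4886, -0.3492, 0.1465]
tool_rot: [-0.0, 1.0, 0.006, -0.0]
contact_force: [0.9, 0.0, -0.9]
gripper_width: 0.125
grasp_force: 61.1
```

Request:
{"method": "apply_moves", "body": {"targets": [{"translation":[0.058,0.4,0],"twist":0,"hand":0},{"translation":[0.058,0.4,0],"twist":0,"hand":0},{"translation":[0,0,0],"twist":0,"hand":0},{"translation":[0,0,0.3],"twist":0,"hand":0},{"translation":[0,0,0.3],"twist":0,"hand":0},{"translation":[0,0,0.2],"twist":0,"hand":0},{"translation":[0,0,0],"twist":0,"hand":0},{"translation":[0,0,0],"twist":0,"hand":0}]}}

```text
time: 35.4
tool_pos: [0.5011, -0.4269, 0.0667]
tool_rot: [-0.0, 1.0, 0.006, -0.0]
contact_force: [0.8, 0.2, -0.9]
gripper_width: 0.124
grasp_force: 61.1
```

```bash
python3 g.py .5004 -.4271 .059 .0093
```

```text
t 35.4 pos [ 0.5011 -0.4269  0.0667] psi 0.0121 q6 0.74 w 0.124 F [ 0.8  0.2 -0.9] g 61.1
twist 0.03 shift [-0.007  0.002  0.077]
```

Request:
{"method": "apply_moves", "body": {"targets": [{"translation":[0,0,0.06],"twist":0.03,"hand":0},{"translation":[0,0,0],"twist":0,"hand":0},{"translation":[0,0,0.03],"twist":0,"hand":0},{"translation":[0,0,0],"twist":0,"hand":0},{"translation":[0,0,0],"twist":0,"hand":0}]}}

```text
time: 35.9
tool_pos: [0.5012, -0.4276, 0.058]
tool_rot: [0.0, 1.0, 0.004, 0.0]
contact_force: [0.9, -0.4, -1.4]
gripper_width: 0.123
grasp_force: 61.1
```

Request:
{"method": "apply_moves", "body": {"targets": [{"translation":[0,0,0.015],"twist":0,"hand":0},{"translation":[0,0,0],"twist":0,"hand":0},{"translation":[0,0,0],"twist":0,"hand":0.2},{"translation":[0,0,0],"twist":0,"hand":0.35},{"translation":[0,0,0],"twist":0,"hand":0.6},{"translation":[0,0,0],"twist":0,"hand":0.6}]}}

```text
time: 36.5
tool_pos: [0.501, -0.4275, 0.0561]
tool_rot: [-0.0, 1.0, 0.004, -0.0]
contact_force: [0.1, -0.3, 0.2]
gripper_width: 0.598
grasp_force: 0.0
```

```bash
python3 g.py .5004 -.4271 .052 .0093; python3 - <<'E'
from h import *
f=grab_frame("scene");cv2.imwrite("pics/rel3.png",cv2.resize(f[190:280,270:390],None,fx=6,fy=6,interpolation=cv2.INTER_CUBIC)[:,:,::-1])
E
```

```text
t 36.5 pos [ 0.501  -0.4275  0.0561] psi 0.0077 q6 0.744 w 0.598 F [ 0.1 -0.3  0.2] g 0.0
twist -0.02 shift [-0.006 -0.004  0.041]
```

View pics/rel3.png

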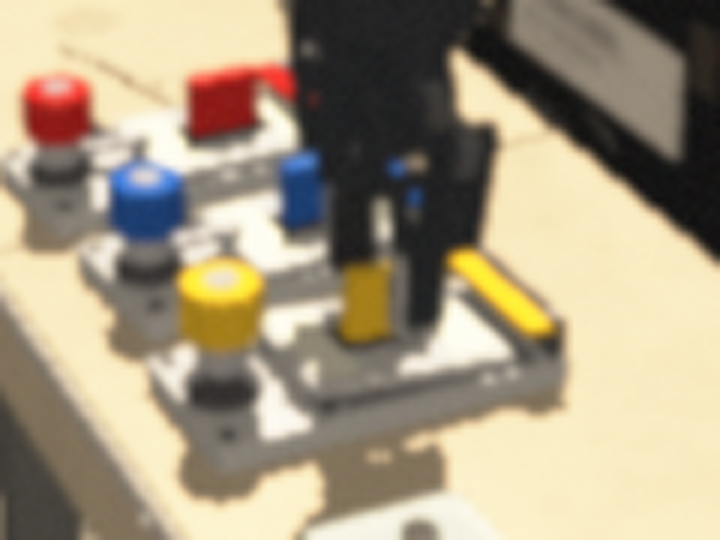

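The yellow plate rests tilted on its stops, bar at (365,300) in the crop, near end raised at (300,390) and far edge in front of the lip. I'll regrip and push as before.

Request:
{"method": "apply_moves", "body": {"targets": [{"translation":[0,0,0.045],"twist":0,"hand":0.6},{"translation":[0,0,0],"twist":0,"hand":0},{"translation":[0,0,0],"twist":0,"hand":0},{"translation":[0,0,0],"twist":0,"hand":0},{"translation":[0,0,0],"twist":0,"hand":0},{"translation":[0,0,-0.01],"twist":0,"hand":0}]}}

```text
time: 37.15
tool_pos: [0.501, -0.4273, 0.0525]
tool_rot: [-0.0, 1.0, 0.004, -0.0]
contact_force: [-0.1, -0.8, 0.2]
gripper_width: 0.127
grasp_force: 59.5
```

Request:
{"method": "apply_moves", "body": {"targets": [{"translation":[0.03,0,0],"twist":0,"hand":0},{"translation":[0.03,0,0],"twist":0,"hand":0},{"translation":[0.03,0,0],"twist":0,"hand":0},{"translation":[0.03,0,0],"twist":0,"hand":0},{"translation":[0,0,0],"twist":0,"hand":0},{"translation":[0,0,0],"twist":0,"hand":0}]}}

```text
time: 37.75
tool_pos: [0.5132, -0.4273, 0.0527]
tool_rot: [-0.0, 1.0, 0.004, -0.0]
contact_force: [0.1, 0.0, -1.9]
gripper_width: 0.126
grasp_force: 59.5
```

Request:
{"method": "apply_moves", "body": {"targets": [{"translation":[0.02,0,0],"twist":0,"hand":0},{"translation":[0,0,0],"twist":0,"hand":0},{"translation":[0,0,0],"twist":0,"hand":0}]}}

```text
time: 38.05
tool_pos: [0.5151, -0.4274, 0.0528]
tool_rot: [0.0, 1.0, 0.004, -0.0]
contact_force: [-0.7, 0.2, -0.7]
gripper_width: 0.129
grasp_force: 59.5
```

Request:
{"method": "apply_moves", "body": {"targets": [{"translation":[0.02,0,0],"twist":0,"hand":0},{"translation":[0,0,0],"twist":0,"hand":0},{"translation":[0,0,0],"twist":0,"hand":0}]}}

```text
time: 38.35
tool_pos: [0.5162, -0.4274, 0.0527]
tool_rot: [-0.0, 1.0, 0.004, -0.001]
contact_force: [-4.8, 0.2, 1.6]
gripper_width: 0.123
grasp_force: 59.9
```

Request:
{"method": "apply_moves", "body": {"targets": [{"translation":[-0.03,0,0],"twist":0,"hand":0},{"translation":[0,0,0.04],"twist":0,"hand":0},{"translation":[0,0,0],"twist":0,"hand":0.2},{"translation":[0,0,0],"twist":0,"hand":0.35},{"translation":[0,0,0],"twist":0,"hand":0.5},{"translation":[0,0,0],"twist":0,"hand":0.5}]}}

```text
time: 38.95
tool_pos: [0.5142, -0.4272, 0.0486]
tool_rot: [-0.0, 1.0, 0.004, 0.0]
contact_force: [0.5, -0.5, -0.4]
gripper_width: 0.5
grasp_force: 0.0
```

Request:
{"method": "apply_moves", "body": {"targets": [{"translation":[0,0,-0.3],"twist":0,"hand":0.5},{"translation":[-0.1,0,-0.3],"twist":0,"hand":0},{"translation":[0,0,0],"twist":0,"hand":0},{"translation":[0,0,0.2],"twist":0,"hand":0},{"translation":[0,0,0.15],"twist":0,"hand":0},{"translation":[0,0,0.02],"twist":0,"hand":0},{"translation":[0,0,0.02],"twist":0,"hand":0},{"translation":[0,0,0],"twist":0,"hand":0}]}}

```text
time: 39.75
tool_pos: [0.5037, -0.4269, 0.07]
tool_rot: [-0.001, 1.0, 0.004, -0.001]
contact_force: [-4.6, 4.0, 9.0]
gripper_width: 0.0
grasp_force: 4.7
```

Request:
{"method": "apply_moves", "body": {"targets": [{"translation":[0,0,-0.3],"twist":0,"hand":0},{"translation":[0,0,-0.3],"twist":0,"hand":0.75},{"translation":[-0.3,0,0],"twist":0,"hand":0.75},{"translation":[-0.3,0,0],"twist":0,"hand":0.75},{"translation":[-0.12,0,0],"twist":0,"hand":0.75},{"translation":[0,0,0],"twist":0,"hand":0.75},{"translation":[0,0,0],"twist":0,"hand":0.75}]}}

```text
time: 40.45
tool_pos: [0.4324, -0.4279, 0.1291]
tool_rot: [-0.0, 1.0, 0.004, 0.0]
contact_force: [0.6, 0.7, 0.4]
gripper_width: 0.752
grasp_force: 0.0
```

```bash
python3 g.py .4324 -.4278 .063 .0093; python3 pl.py yellow .514 -.427 .0093 .012 scene
```

```text
t 40.45 pos [ 0.4324 -0.4279  0.1291] psi 0.0075 q6 0.661 w 0.752 F [0.6 0.7 0.4] g 0.0
twist -0.02 shift [-0.    -0.001  0.661]
handle [ 0.5168 -0.4265  0.1255] [ 12.1 207. ]
plate [ 0.5114 -0.4311  0.0326] [  4.7 689. ]
```

Contact at z = 0.070 shows the plate is flat. Now the yellow knob.

Request:
{"method": "apply_moves", "body": {"targets": [{"translation":[0,0,0.3],"twist":0,"hand":0.75},{"translation":[0,0,0.3],"twist":0,"hand":0.75},{"translation":[0,0,0.06],"twist":0,"hand":0.75},{"translation":[0,0,0],"twist":0,"hand":0.75},{"translation":[0,0,0],"twist":0,"hand":0},{"translation":[0,0,0],"twist":0,"hand":0},{"translation":[0,0,0],"twist":0,"hand":0},{"translation":[0,0,0],"twist":0,"hand":0}]}}

```text
time: 41.35
tool_pos: [0.4331, -0.4274, 0.0654]
tool_rot: [-0.001, 1.0, 0.004, 0.001]
contact_force: [0.6, 4.7, 2.0]
gripper_width: 0.347
grasp_force: 59.0
```

Request:
{"method": "apply_moves", "body": {"targets": [{"translation":[0,0,0.05],"twist":0,"hand":0},{"translation":[0,0,0.04],"twist":0,"hand":0},{"translation":[0,0,0],"twist":0,"hand":0},{"translation":[0,0,0],"twist":0,"hand":0}]}}

```text
time: 41.75
tool_pos: [0.4334, -0.4276, 0.0594]
tool_rot: [-0.001, 1.0, 0.004, 0.001]
contact_force: [-4.6, 10.4, 19.1]
gripper_width: 0.349
grasp_force: 60.8
```

Request:
{"method": "apply_moves", "body": {"targets": [{"translation":[0,0,0.01],"twist":0,"hand":0},{"translation":[0,0,0],"twist":1,"hand":0},{"translation":[0,0,0],"twist":1,"hand":0},{"translation":[0,0,0],"twist":1,"hand":0},{"translation":[0,0,0],"twist":1,"hand":0},{"translation":[0,0,0],"twist":1,"hand":0},{"translation":[0,0,0],"twist":1,"hand":0},{"translation":[0,0,0],"twist":1,"hand":0}]}}

```text
time: 42.55
tool_pos: [0.4328, -0.429, 0.0594]
tool_rot: [0.001, 0.94, -0.341, 0.0]
contact_force: [-7.9, 9.1, 20.6]
gripper_width: 0.347
grasp_force: 60.9
```

Request:
{"method": "apply_moves", "body": {"targets": [{"translation":[0,0,0],"twist":1,"hand":0},{"translation":[0,0,0],"twist":1,"hand":0},{"translation":[0,0,0],"twist":1,"hand":0},{"translation":[0,0,0],"twist":1,"hand":0},{"translation":[0,0,0],"twist":1,"hand":0},{"translation":[0,0,0],"twist":1,"hand":0},{"translation":[0,0,0],"twist":1,"hand":0},{"translation":[0,0,0],"twist":1,"hand":0}]}}

```text
time: 43.35
tool_pos: [0.4316, -0.4318, 0.0596]
tool_rot: [0.004, 0.734, -0.679, 0.002]
contact_force: [-11.9, -0.6, 14.3]
gripper_width: 0.348
grasp_force: 60.2
```

Request:
{"method": "apply_moves", "body": {"targets": [{"translation":[0,0,0],"twist":0.9,"hand":0},{"translation":[0,0,0],"twist":0,"hand":0},{"translation":[0,0,-0.02],"twist":0,"hand":0}]}}

```text
time: 43.65
tool_pos: [0.431, -0.4328, 0.0602]
tool_rot: [-0.005, -0.704, 0.71, -0.003]
contact_force: [-8.7, -8.2, 4.4]
gripper_width: 0.349
grasp_force: 59.3
```

```bash
python3 g.py; python3 -c "
from plant import *;print(state()['ft_torque'])"
```

```text
t 43.65 pos [ 0.431  -0.4328  0.0602] psi 1.5626 q6 2.248 w 0.349 F [-8.7 -8.2  4.4] g 59.3
[-1.38387967  1.79371718  0.68211645]
```

Request:
{"method": "apply_moves", "body": {"targets": [{"translation":[0,0,0],"twist":0,"hand":0.45},{"translation":[0,0,0],"twist":0,"hand":0.6},{"translation":[0,0,0],"twist":0,"hand":0.65},{"translation":[0,0,-0.3],"twist":0,"hand":0.65},{"translation":[0,0,-0.4],"twist":0,"hand":0.65},{"translation":[0,0,-0.4],"twist":0,"hand":0.65},{"translation":[0,0.3,-0.2],"twist":0,"hand":0.65},{"translation":[0,0.3,0],"twist":0,"hand":0.65}]}}

```text
time: 44.45
tool_pos: [0.3735, -0.4289, 0.1908]
tool_rot: [-0.001, -0.704, 0.71, -0.004]
contact_force: [-0.5, -0.1, 0.3]
gripper_width: 0.649
grasp_force: 0.0
```

Request:
{"method": "apply_moves", "body": {"targets": [{"translation":[0,0.3,0],"twist":0,"hand":0.65},{"translation":[0,0.3,0],"twist":0,"hand":0.65},{"translation":[0,0.2,0],"twist":0,"hand":0.65},{"translation":[0,0,0],"twist":0,"hand":0.65}]}}

```text
time: 44.85
tool_pos: [0.2907, -0.426, 0.1854]
tool_rot: [0.0, -0.702, 0.712, 0.0]
contact_force: [0.5, -0.1, -0.6]
gripper_width: 0.65
grasp_force: 0.0
```

```bash
python3 g.py; python3 pl.py yellow .514 -.427 .0093 .012;python3 pl.py blue .524 -.3178 .0755 .012;python3 pl.py red .5207 -.2177 .047 .012; sed 's/.039,.063/.033,.057/;s/,.063\])/,.057])/' fx.py > fx2.py; python3 fx2.py; python3 - <<'E'
from h import *
f=grab_frame("top")
a=cv2.resize(f[180:260,250:385],None,fx=5,fy=5,interpolation=cv2.INTER_CUBIC)[:330]
g=grab_frame("scene");b=cv2.resize(g[190:256,265:400],(675,330),interpolation=cv2.INTER_CUBIC)
im=np.vstack([a[:300],b])[:600];cv2.imwrite("pics/fin.png",im[:,:,::-1])
E
```

```text
t 44.85 pos [ 0.2907 -0.426   0.1854] psi 1.5572 q6 2.039 w 0.65 F [ 0.5 -0.1 -0.6] g 0.0
handle [ 0.5174 -0.4298 -0.0563] [ 5.8 55. ]
plate [ 0.5198 -0.4271  0.0139] [693.3   0. ]
plate [ 0.5123 -0.4299 -0.0081] [ 55.1 658. ]
handle [ 0.5262 -0.3199  0.0209] [ 1.4 53. ]
plate [ 0.5211 -0.3209  0.0605] [ 43.5 656. ]
handle [ 0.5222 -0.2184  0.0813] [ 1.2 63. ]
plate [ 0.5181 -0.2196  0.0501] [ 64.3 629. ]
red bed [ 0.5208 -0.2181  0.0473] [  2.1 248. ] knob [ 0.4389 -0.222 ]
   knobtop px in crop [374. 408.]
blue bed [ 0.5242 -0.3177  0.0811] [  2.8 239. ] knob [ 0.4424 -0.3243]
   knobtop px in crop [529. 406.]
yellow bed [ 0.5147 -0.4272  0.0055] [  1.8 258.1] knob [ 0.4327 -0.4276]
   knobtop px in crop [684. 424.]
[('dropper_mid', [0.447, -0.322, 0.056]), ('weight_mid', [0.654, -0.041, 0.039]), ('sled_mid', [0.45, -0.557, 0.014])]
```

View pics/fin.png

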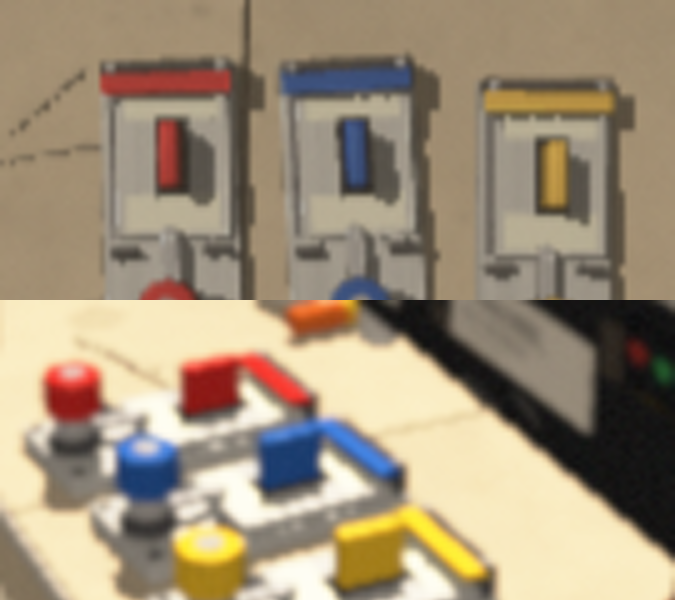

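All three plates lie centred and square, with their fingers along them towards the lips. The knobs fit best at the lowered height, and the arm is clear, so I'm handing in.

```bash
python3 -c "
from plant import *;print(job_done())"
```

```text
the job is handed in; nothing more can be done
None
```

I mounted the red, blue and yellow plates in their matching fixtures, turned each knob to its end stop, and handed the job in at about 45 s; the final pictures show all three in place and the knobs down, but I have not seen the verdict.

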